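# Unlatch the equipment case and pack the sample bottle

### The arm

A 6-joint arm with a two-finger parallel gripper is mounted at the origin on a cart in front of the work surface, level with it; the furniture and walls round the work are solid. World frame = base frame: x ahead of the robot, y to its left, z up, the work surface at z = 0. Lengths are in mm, angles in rad, forces in N, time in s.
With the tool pointing down it reaches from about 350 to 725 mm from the base axis. Payload 4.3 kg.
Tool frame: the origin (TCP) lies midway between the tips of the shut fingers; the grasp point (between the pads) lies 19 mm behind it; z points along the fingers, y is the direction in which the jaws open and shut (so a half turn about z gives the same grasp; the last joint's range is limited). The gripper opens to 85 mm and grips with 20 to 120 N. Pads are 22 mm wide; open, the fingers measure 114 mm over their backs; the gripper's body (76 mm by 85 mm) begins 54 mm behind the grasp point. The pads swing forward as they close: fully open they stand 13 mm farther back than shut.
Start: joints at [-1.385, 0.377, 0.081, 1.274, 0, 1.46], TCP at [167.626, -550.062, 231.329] pointing down, gripper open.
Joint ranges: [-2.72, 2.72], [-0.84, 1.66], [-1.02, 1.22], [-1.77, 2.12], [-1.37, 1.28], [-3.14, 3.14]. Speed limits (rad/s): [2.57, 2.57, 3.14, 3.14, 3.14, 3.14].

### API

Orientations are given as a unit quaternion [x, y, z, w].
In Python, from workcell import r, eyes, workorder gives the robot as it stands.
- The arm moves only by the tool arm_command, never from a script. Its argument "deltas" is one flat list of numbers, 6 for each row, row after row: the shift along the tool's x, y, z in cm, then the turn, a rotation vector about the tool's x, y, z in degrees. A call has 1 to 10 rows; each row shifts and turns the pose as measured when the row begins, along the tool's axes as they then stand; what a row does not reach is not made up. A row lasts 1/12 s, in which the tool goes at most 41.7 mm and 7.16 degrees, less where a joint would pass 70% of its speed; a pose out of reach is approached as far as the arm can. A call with a gripper value outside its range is refused whole. "hand" is the finger opening in cm, from 0 to 8.54, set as the call begins (left out, the last holds). The fingers move at their own pace and stop on an object; the grip force is fixed at half the most. Time passes only in rows, so rows that do not move let the fingers close. It gives the time, the measured TCP pose, the force and the opening at its end, in the units of the state.
- r.get_state(): the state, without advancing time (a new reading comes with each control period).
- eyes.capture(name): name is "side" or "top" or "wrist"; returns the picture (480x640x3 uint8, red, green, blue); there is no depth.
- eyes.camera_info(name): a dict with "fx", "fy", "cx", "cy" (pixels), "origin" and "rotation" of the camera in the world. Camera axes: x right, y up, looking along -z (the intrinsics and any distortion apply to the point x, -y, -z); pixel columns grow to the right and rows downward; lengths in mm; the calibration is good to about 2 mm. A picture is of the moment at which its call begins: read the wrist's pose just before it. camera_info takes no time and is no camera call; for the wrist camera it gives the pose at the moment of the call.
- workorder.sign_off(): hands the job in, once; it reports no verdict.
The state is a dict: "clock": time; "joint_pos": joint angles; "qvel": joint speeds; "effort": joint torques, N m; "position": TCP position; "tool_rot": TCP orientation; "force": force on the tool from outside, world axes, zero at the start; "ft_torque": the same for the moment, N m; "grip_width": finger opening in mm.
Only numpy, scipy, OpenCV 4.12 (cv2) and the standard library are available. Lean on these libraries where they do the work, as an engineer would, in place of code of your own. Each camera call takes 0.05 s, during which the arm holds its last target.

### The job

The larger white sample bottle (with the white cap) stands in the way of the case's two draw latches: move it aside, lift both latch levers up past centre until their hooks spring free, and only then swing the lid open until it stands upright or beyond. Then stand the bottle upright in the middle of the foam pad inside the case and let go, leaving the lid open and both latches undone. Keep the bottle upright all the time and do not knock or shift the filter in the case, the roll of tape, the torch or the smaller bottle.

Things in the scene. Friction and masses are not known exactly. Their poses are not given: they have to be found in the camera images.
- case: fixed grey plastic equipment case on the bench, 120 mm deep (x), 220 mm wide (y), tub 100 mm high, 127 mm with the shut lid. Origin: centre of its underside; its x axis points from the front (latches, pull tab, facing the robot) to the back (lid hinge), y to its left seen from the front side where the robot stands, z up. Walls and floor 5 mm thick, the inside is one open space
- lid (a joint): the case's lid on a stiff hinge along its back edge: 0 shut, 1.57 upright, stop at 1.8. It opens upward and back and stays at any angle. Opening takes about 4 N at the tab
- lid_tab (a point): grip point on the lid's black pull tab, a flat tongue 20 mm wide (y), 8 mm thick, that stands 32 mm out from the middle of the lid's front edge; this point is 23 mm out, 148 mm from the hinge line and 114 mm above the bench when shut. It turns with the lid
- lid_hinge (a point): middle of the lid's hinge line (along the case's y), at (0.064, 0, 0.100) in the case's frame; a positive joint value is a right-handed turn about the case's +y
- latch_left (a joint): lever of the left draw latch (at y = +0.070 of the case). 0 = fastened, tip low; grows as the tip swings outward (-x of the case) and up; stop at 2.15. The over-centre spring snaps it shut if let go below about 0.3; from about 0.55 it springs on to 1.1, still hooked. The hook comes free at about 1.65; from there the lever stays where it is left. Lifting the tip takes under 4 N
- latch_left_tip (a point): centre of the round cross grip at the lever's free end: a steel roll 10 mm in diameter and 24 mm long (along the case's y), to be pinched across its 24 mm ends from above. When shut it stands 29 mm above the bench and 39 mm farther out (-x of the case) than its pivot; it runs on a circle of 60 mm radius about the pivot
- latch_left_hinge (a point): pivot of that lever, axis along the case's y, at (-0.076, +0.070, 0.075) in the case's frame; a positive turn of the joint is a right-handed turn about the case's +y
- latch_left_hook_end (a point): end of that latch's steel hook, which goes over the upturned lip (5 mm high) of a keeper on the lid's front. It springs outward by itself once the lever has lifted it clear of the lip. Hooked: within 5 mm of (-0.076, +0.070, 0.112) in the case's frame; free: 20 mm or more farther out (-x), within the lever's width
- latch_right (a joint): lever of the right draw latch (at y = -0.070 of the case). 0 = fastened, tip low; grows as the tip swings outward (-x of the case) and up; stop at 2.15. The over-centre spring snaps it shut if let go below about 0.3; from about 0.55 it springs on to 1.1, still hooked. The hook comes free at about 1.65; from there the lever stays where it is left. Lifting the tip takes under 4 N
- latch_right_tip (a point): centre of the round cross grip at the lever's free end: a steel roll 10 mm in diameter and 24 mm long (along the case's y), to be pinched across its 24 mm ends from above. When shut it stands 29 mm above the bench and 39 mm farther out (-x of the case) than its pivot; it runs on a circle of 60 mm radius about the pivot
- latch_right_hinge (a point): pivot of that lever, axis along the case's y, at (-0.076, -0.070, 0.075) in the case's frame; a positive turn of the joint is a right-handed turn about the case's +y
- latch_right_hook_end (a point): end of that latch's steel hook, which goes over the upturned lip (5 mm high) of a keeper on the lid's front. It springs outward by itself once the lever has lifted it clear of the lip. Hooked: within 5 mm of (-0.076, -0.070, 0.112) in the case's frame; free: 20 mm or more farther out (-x), within the lever's width
- foam_pad_top (a point): centre of the top of the flat grey foam pad, 90 mm (x) by 80 mm (y), 6 mm thick, lying in one half of the case (centre 52 mm left or right of the case's middle, it varies); its top is 11 mm above the bench. Fixed
- bottle_center (a point): centre (half-way up) of the larger white sample bottle, 40 mm in diameter, 85 mm high, 70 to 120 g, upright at first in front of the latches, close to them. Its z axis is the bottle's
- filter_center (a point): centre of a white disc filter, 48 mm across, 46 mm high, standing loose in the other half of the case; bystander
- tape_center (a point): centre of a big grey roll of tape lying flat, 107 mm across, 48 mm high; bystander
- torch_center (a point): centre of a black torch lying on the bench, 37 mm thick, 112 mm long along its own y; bystander
- jar_center (a point): centre of the smaller sample bottle (red cap), 36 mm in diameter, 70 mm high, upright; bystander, not the one to be packed
There are look-alikes about, which are no part of the job. What is shaped like the part that bears bottle_center but green or pink is not meant.

How it is judged (in metres and radians):
On the way, in this order (a step that is already met when the one before it is completed fails the run):
1. both latch levers lifted past centre so that both hooks are off their keepers, the lid still shut (x of each of latch_left_hook_end, latch_right_hook_end in the frame of case below -0.088 m and value of joint lid below 0.12 rad), for 0.2 s.
2. lid open to about upright or beyond (value of joint lid above 1.4 rad), for 0.2 s.
3. the bottle stands on the foam pad (horizontal distance between bottle_center and foam_pad_top below 0.025 m and height (world z) of bottle_center below 0.06 m and angle between bottle_center's own z axis and vertical below 0.12 rad), for 0.2 s.
At the end, for the whole second after the job is handed in: Both latches are undone, their hooks off the keepers (hook ends over 88 mm in front of the case's middle), the lid is open to at least 1.4 rad, and the sample bottle stands still and upright (within 0.12 rad) on the foam pad, its axis within 25 mm of the pad's centre, released (all of step 3 and x of each of latch_left_hook_end, latch_right_hook_end in the frame of case below -0.088 m and value of joint lid above 1.4 rad and height (world z) of bottle_center above 0.048 m and linear speed of bottle below 0.02 m/s); the robot touches nothing.
It fails at once if the lid is forced up while a hook is still on its keeper (value of joint lid above 0.15 rad and x of any of latch_left_hook_end, latch_right_hook_end in the frame of case above -0.084 m).
It fails at once if the sample bottle is tipped over (angle between bottle_center's own z axis and vertical above 0.5 rad).
It fails at once if the filter, tape, torch or smaller bottle is shifted by more than 25 mm (distance of any of filter_center, tape_center, torch_center, jar_center from where it was at the start of the episode above 0.025 m).
It also fails if it takes over 72 s, if anything falls off the work surface, if the arm or the gripper's body presses on something with over 40 N, if the wrist force passes 120 N, or if a joint passes its speed limit or range.

## Working session

There is one attempt and no reset: what is moved stays moved. The work goes in short steps, Python scripts to look and compute and a tool call to move; the robot and the scene stay as the last step left them, time stands still between calls to the robot, and variables do not carry over. Pictures are saved under pics/ and viewed, and the job is handed in when it is done.

Besides the shell and the picture viewer there is one more tool, called after "Call:" in YAML: its name, and indented under it one key for each argument. arm_command: Moves the arm, as the interface text tells. Its arguments: {"type":"object","properties":{"deltas":{"type":"array"},"hand":{"type":"number"}},"required":["deltas"]}

```bash
mkdir -p pics; ls; python3 - <<'E'
from workcell import r, eyes, workorder
import cv2
for n in ["side","top"]:
    im=eyes.capture(n); cv2.imwrite(f"pics/{n}0.png",im[:,:,::-1])
    print(n,eyes.camera_info(n))
print(r.get_state())
E
```

```text
pics
side {'fx': 482.0059052771933, 'fy': 482.0059052771933, 'cx': 317.76920949495843, 'cy': 246.0421680115201, 'origin': array([142.76004674, 575.83844507, 590.34156339]), 'rotation': array([-0.12677395,  0.44831912,  0.84364319, -0.2668417 ])}
top {'fx': 453.8908685275843, 'fy': 453.8908685275843, 'cx': 321.6248579748022, 'cy': 241.5806869428975, 'origin': array([446.12193276,   4.80183349, 957.52529879]), 'rotation': array([-0.01572383,  0.02351996,  0.70821693, -0.70542778])}
{'clock': 0.1, 'joint_pos': array([-1.38531064e+00,  3.78003395e-01,  7.97603946e-02,  1.27439223e+00,
        3.78977452e-05,  1.46048439e+00]), 'qvel': array([ 0.00039557, -0.001951  ,  0.00299842,  0.00077959, -0.00108363,
        0.00077025]), 'effort': array([ 1.27427586e-03, -4.64693964e+01,  2.70581871e+01,  1.20417643e-02,
       -1.45405611e-04, -3.46865981e-06]), 'position': array([ 167.5163097 , -549.44662145,  230.44700462]), 'tool_rot': array([ 9.89082477e-01,  1.47360130e-01, -1.56156140e-05, -9.19512177e-04]), 'force': array([-0.22154958,  0.53645054,  0.20708075]), 'ft_torque': array([-0.03809854, -0.04890901, -0.02960686]), 'grip_width': 85.52839423245078}
```

View pics/side0.png

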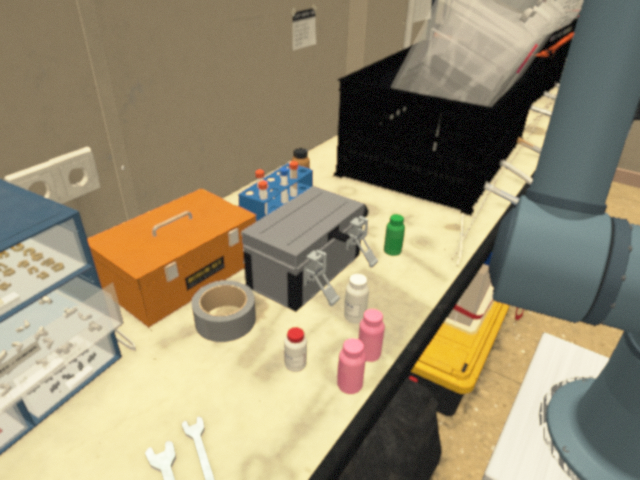

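View pics/top0.png

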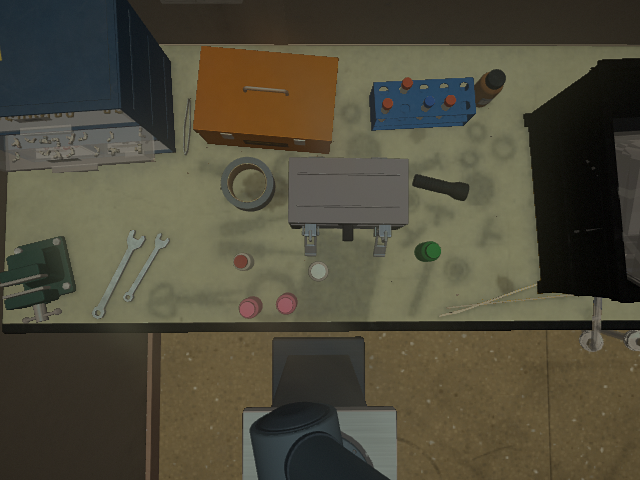

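The top view shows the case at about px (348,190), its latches at (310,240) and (381,240), its tab at (348,233), the target bottle at (318,271), the red-cap jar at (243,262), the pink bottles at (249,307) and (286,303), the green bottle at (428,251), the tape at (247,184) and the torch at (441,187). I'll take close-ups for measurement.

```bash
cat > h.py <<'E'
import numpy as np, cv2
from scipy.spatial.transform import Rotation as R
from workcell import r, eyes
def ray(n,u,v,ci=None):
    c=ci or eyes.camera_info(n)
    d=np.array([(u-c['cx'])/c['fx'],-(v-c['cy'])/c['fy'],-1.])
    return np.array(c['origin']),R.from_quat(c['rotation']).apply(d)
def onz(n,u,v,z,ci=None):
    o,d=ray(n,u,v,ci); return o+d*(z-o[2])/d[2]
def proj(n,p,ci=None):
    c=ci or eyes.camera_info(n)
    q=R.from_quat(c['rotation']).inv().apply(np.array(p)-c['origin'])
    return np.array([c['cx']+c['fx']*q[0]/-q[2], c['cy']-c['fy']*q[1]/-q[2]])
def tri(n1,p1,n2,p2):
    o1,d1=ray(n1,*p1);o2,d2=ray(n2,*p2)
    d1/=np.linalg.norm(d1);d2/=np.linalg.norm(d2)
    t=np.linalg.lstsq(np.c_[d1,-d2],o2-o1,rcond=None)[0]
    a=o1+t[0]*d1;b=o2+t[1]*d2
    return (a+b)/2,np.linalg.norm(a-b)
E
python3 - <<'E'
import cv2
im=cv2.imread("pics/top0.png"); cv2.imwrite("pics/top0c.png",cv2.resize(im[140:330,220:480],None,fx=3,fy=3,interpolation=cv2.INTER_CUBIC))
im=cv2.imread("pics/side0.png"); cv2.imwrite("pics/side0c.png",cv2.resize(im[180:400,230:420],None,fx=2.7,fy=2.7,interpolation=cv2.INTER_CUBIC))
E
```

```text
(no output)
```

View pics/top0c.png

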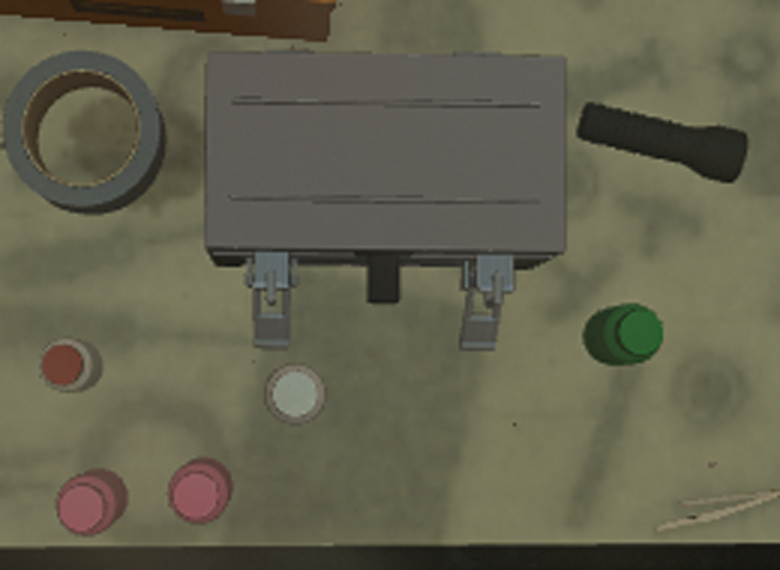

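View pics/side0c.png

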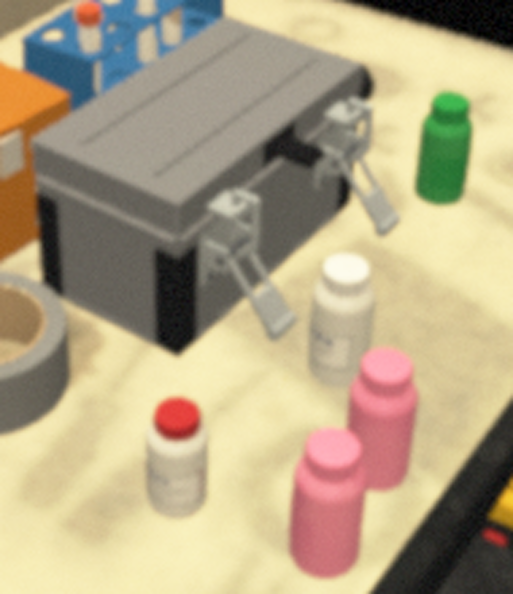

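The close-ups give the lid corners at crop px (206,54), (566,57), (565,250) and (207,246). The latch tips are at (271,343) and (478,345), the tab tip at (384,300) and the cap centre at (295,394).

```bash
python3 - <<'E'
from h import *
t=lambda u,v:(u/3+220,v/3+140)
s=lambda u,v:(u/2.7+230,v/2.7+180)
C=[onz('top',*t(*p),127)[:2] for p in [(206,54),(566,57),(565,250),(207,246)]]
print(np.round(C,1),'mean',np.mean(C,0))
C=np.array(C); print('yaw(y axis dir)',[np.degrees(np.arctan2(-(a-b)[0],(a-b)[1])) for a,b in((C[0],C[1]),(C[3],C[2]))])
print('Ltip',onz('top',*t(271,343),27),'Rtip',onz('top',*t(478,345),27))
print('tri',tri('top',t(271,343),'side',s(278,326)),tri('top',t(478,345),'side',s(386,224)))
print('tab end',onz('top',*t(384,300),118))
print('cap',onz('top',*t(295,394),85),tri('top',t(295,394),'side',s(346,269)))
print('jar',onz('top',*t(63,364),70))
print('pink',onz('top',*t(83,508),85),onz('top',*t(196,491),85),'green',onz('top',*t(639,330),85))
print('tape',onz('top',*t(84,132),48), 'torch', onz('top',*t(665,142),25))
E
```

```text
[[ 647.4   55.9]
 [ 645.1 -166.6]
 [ 525.3 -164.2]
 [ 528.5   55.3]] mean [586.56265824 -54.91875133]
yaw(y axis dir) [np.float64(-0.5755151872769788), np.float64(-0.8247084819883158)]
Ltip [471.7128822   17.68408831  27.        ] Rtip [ 469.78499792 -123.92917787   27.        ]
tri (array([472.63199016,  18.20198856,  30.04844676]), np.float64(2.2964033215930053)) (array([ 470.53142372, -123.15133028,   29.60922146]), np.float64(1.825437466393464))
tab end [495.50962892 -53.47519261 118.        ]
cap [437.4473969    1.63193274  85.        ] (array([437.15727377,   1.48252309,  83.62480835]), np.float64(0.6237621438705448))
jar [457.41444831 152.29853752  70.        ]
pink [365.75102442 136.61052319  85.        ] [376.12005996  64.87136136  85.        ] green [ 477.54066427 -219.66455169   85.        ]
tape [613.54091001 142.72899345  48.        ] torch [ 609.88774904 -255.4879289    25.        ]
```

```bash
cat >> h.py <<'E'
YAW=-0.8
def tool(pitch=0,yaw=YAW):
    # pitch>0: fingers lean toward +x (robot reaches forward)
    # tool x ahead, y right, z down at pitch 0
    return R.from_euler('z',yaw,degrees=True)*R.from_euler('y',-pitch,degrees=True)*R.from_matrix(np.diag([1,-1,-1.]))
def rows(wps, show=True, cur=None):
    """wps: list of (pos_mm, Rotation, nrows). prints rows in cm/deg"""
    s=r.get_state()
    p,q=(s['position'],R.from_quat(s['tool_rot'])) if cur is None else cur
    out=[]
    for P,Q,n in wps:
        P=np.array(P,float); dv=(q.inv()*Q).as_rotvec()
        p0,q0=p,q
        for i in range(1,n+1):
            pn=p0+(P-p0)*i/n; qn=q0*R.from_rotvec(dv*i/n)
            out.append(np.r_[q.inv().apply(pn-p)/10, np.degrees((q.inv()*qn).as_rotvec())])
            p,q=pn,qn
    for o in out: print(', '.join(f'{x:.2f}'.rstrip('0').rstrip('.') if abs(x)>=.005 else '0' for x in np.round(o,2)),',')
def st():
    s=r.get_state(); R0=R.from_quat(s['tool_rot']).as_matrix()
    print('t',round(s['clock'],2),'p',s['position'].round(1),'x',R0[:,0].round(3),'z',R0[:,2].round(3),'F',s['force'].round(1),'w',round(s['grip_width'],1),'q',s['joint_pos'].round(2))
E
python3 - <<'E'
from h import *
st()
rows([((437.3,1.5,130),tool(),18)])
E
```

```text
t 0.1 p [ 167.5 -549.4  230.4] x [0.957 0.292 0.   ] z [-0.     0.002 -1.   ] F [-0.2  0.5  0.2] w 85.5 q [-1.39  0.38  0.08  1.27  0.    1.46]
2.33, -2.49, 0.56, -0.01, 0, 0.99 ,
2.28, -2.53, 0.56, -0.01, 0, 0.99 ,
2.24, -2.57, 0.56, -0.01, 0, 0.99 ,
2.19, -2.61, 0.56, -0.01, 0, 0.99 ,
2.15, -2.64, 0.56, -0.01, 0, 0.99 ,
2.1, -2.68, 0.56, -0.01, 0, 0.99 ,
2.06, -2.72, 0.56, -0.01, 0, 0.99 ,
2.01, -2.75, 0.56, -0.01, 0, 0.99 ,
1.96, -2.79, 0.56, -0.01, 0, 0.99 ,
1.91, -2.82, 0.56, -0.01, 0, 0.99 ,
1.87, -2.85, 0.56, -0.01, 0, 0.99 ,
1.82, -2.88, 0.56, -0.01, 0, 0.99 ,
1.77, -2.91, 0.56, -0.01, 0, 0.99 ,
1.72, -2.94, 0.56, -0.01, 0, 0.99 ,
1.66, -2.97, 0.56, -0.01, 0, 0.99 ,
1.61, -3, 0.56, -0.01, 0, 0.99 ,
1.56, -3.03, 0.56, -0.01, 0, 0.99 ,
1.51, -3.06, 0.56, -0.01, 0, 0.99 ,
```

Call:
arm_command:
  deltas: [2.3,-2.5,0.3,0,0,1,2.3,-2.5,0.3,0,0,1,2.2,-2.6,0.3,0,0,1,2.2,-2.6,0.3,0,0,1,2.1,-2.6,0.3,0,0,1,2.1,-2.7,0.3,0,0,1,2.1,-2.7,0.3,0,0,1,2.0,-2.7,0.3,0,0,1,2.0,-2.8,0.3,0,0,1,1.9,-2.8,0.3,0,0,1]

```text
clock: 0.93
position: [320.2, -236.9, 194.1]
tool_rot: [0.999, 0.05, -0.002, -0.003]
force: [1.1, -0.6, 0.1]
grip_width: 85.3
```

```bash
python3 - <<'E'
from h import *
st()
rows([((437.3,1.5,150),tool(),10)])
E
```

```text
t 0.93 p [ 320.2 -236.9  194.1] x [ 0.995  0.099 -0.003] z [-0.003  0.005 -1.   ] F [ 1.1 -0.6  0.1] w 85.3 q [-0.8   0.05 -0.44  1.09  0.    2.24]
1.4, -2.25, 0.45, -0.03, 0.02, 0.65 ,
1.38, -2.27, 0.45, -0.03, 0.02, 0.65 ,
1.35, -2.29, 0.45, -0.03, 0.02, 0.65 ,
1.33, -2.3, 0.45, -0.03, 0.02, 0.65 ,
1.3, -2.32, 0.45, -0.03, 0.02, 0.65 ,
1.27, -2.33, 0.45, -0.03, 0.02, 0.65 ,
1.25, -2.34, 0.44, -0.03, 0.02, 0.65 ,
1.22, -2.36, 0.44, -0.03, 0.02, 0.65 ,
1.19, -2.37, 0.44, -0.03, 0.02, 0.65 ,
1.16, -2.39, 0.44, -0.03, 0.02, 0.65 ,
```

Call:
arm_command:
  deltas: [1.6,-2.6,0.5,0,0,0.8,1.6,-2.6,0.5,0,0,0.8,1.5,-2.6,0.5,0,0,0.8,1.5,-2.6,0.5,0,0,0.8,1.4,-2.6,0.5,0,0,0.8,1.4,-2.6,0.5,0,0,0.8,1.3,-2.6,0.5,0,0,0.8,1.3,-2.6,0.5,0,0,0.8,0.6,-1.2,0.2,0,0,0,0,0,0,0,0,0]
  hand: 7

```text
clock: 1.77
position: [433.6, 7.9, 148.3]
tool_rot: [1.0, -0.006, -0.004, -0.004]
force: [-0.1, -0.8, 0.2]
grip_width: 70.3
```

```bash
python3 - <<'E'
from h import *
st()
rows([((437.3,1.5,115),tool(),3)])
print(eyes.camera_info('wrist'))
cv2.imwrite('pics/w1.png',eyes.capture('wrist')[:,:,::-1])
E
```

```text
t 1.77 p [433.6   7.9 148.3] x [ 1.    -0.011 -0.007] z [-0.007  0.009 -1.   ] F [-0.1 -0.8  0.2] w 70.3 q [-0.13  0.15 -0.45  0.98  0.01  3.02]
0.14, 0.22, 1.11, -0.16, 0.14, 0.05 ,
0.13, 0.22, 1.11, -0.16, 0.14, 0.05 ,
0.13, 0.21, 1.11, -0.16, 0.14, 0.05 ,
{'fx': 362.93674059105365, 'fy': 362.93674059105365, 'cx': 318.03123450993286, 'cy': 247.4272789100357, 'origin': array([506.15896744,   6.99118481, 291.05043275]), 'rotation': array([ 0.09950698, -0.10653409,  0.70273959, -0.69635187])}
```

View pics/w1.png

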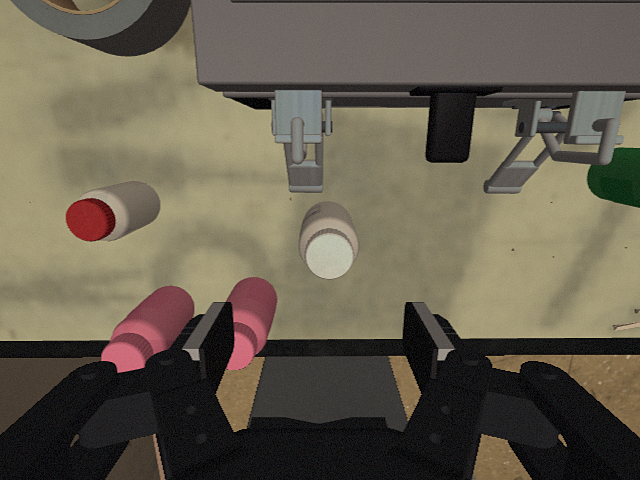

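The wrist view shows the target bottle's cap at px (330,256), lined up with the fingers. Joint 6 is near its limit, so I'll grasp as it stands now and flip the hand half a turn later, on the way to the latches.

```bash
python3 - <<'E'
from h import *
st()
im=cv2.imread('pics/w1.png');print(onz('wrist',330,256,85))
rows([((437.5,1.5,110),tool(),3),((437.5,1.5,30),tool(),5)])
E
```

```text
t 1.82 p [432.9   7.  148.4] x [ 1.    -0.012 -0.008] z [-0.008  0.008 -1.   ] F [-1.1  0.6 -0.4] w 70.1 q [-0.14  0.15 -0.45  0.98  0.01  3.02]
[438.04920342   1.39887697  85.        ]
0.17, 0.19, 1.28, -0.15, 0.15, 0.04 ,
0.16, 0.19, 1.28, -0.15, 0.15, 0.04 ,
0.16, 0.18, 1.28, -0.15, 0.15, 0.04 ,
0, 0, 1.6, 0, 0, 0 ,
0, 0, 1.6, 0, 0, 0 ,
0, 0, 1.6, 0, 0, 0 ,
0, 0, 1.6, 0, 0, 0 ,
0, 0, 1.6, 0, 0, 0 ,
```

Call:
arm_command:
  deltas: [0.2,0.2,1.3,-0.2,0.15,0,0.2,0.2,1.3,-0.2,0.15,0,0.1,0.2,1.3,-0.1,0.15,0,0,0,1.5,0,0,0,0,0,1.5,0,0,0,0,0,1.5,0,0,0,0,0,1.5,0,0,0,0,0,1,0,0,0,0,0,0,0,0,0]

```text
clock: 2.57
position: [434.4, -8.8, 36.6]
tool_rot: [1.0, -0.011, -0.0, 0.003]
force: [-0.1, -0.0, -0.4]
grip_width: 70.0
```

```bash
python3 - <<'E'
from h import *
st()
rows([((437.5,1.5,30),tool(),2)])
E
```

```text
t 2.57 p [434.4  -8.8  36.6] x [ 1.    -0.022 -0.   ] z [-0.001 -0.007 -1.   ] F [-0.1 -0.  -0.4] w 70.0 q [-0.16  0.27 -0.62  0.67 -0.01  3.  ]
0.14, -0.52, 0.33, 0.19, 0.01, -0.22 ,
0.15, -0.52, 0.33, 0.19, 0.01, -0.22 ,
```

Call:
arm_command:
  deltas: [0.1,-0.5,0.3,0.2,0,-0.2,0.1,-0.5,0.3,0.2,0,-0.2,0,0,0,0,0,0]

```text
clock: 2.82
position: [435.9, -0.2, 30.9]
tool_rot: [1.0, -0.009, -0.001, -0.0]
force: [0.6, -0.4, -0.1]
grip_width: 70.0
```

```bash
python3 - <<'E'
from h import *
st()
cv2.imwrite('pics/w2.png',eyes.capture('wrist')[:,:,::-1])
rows([((437.5,1.5,30),tool(),2)])
E
```

```text
t 2.82 p [ 4.359e+02 -2.000e-01  3.090e+01] x [ 1.    -0.018 -0.001] z [-0.001  0.001 -1.   ] F [ 0.6 -0.4 -0.1] w 70.0 q [-0.15  0.28 -0.63  0.66  0.    3.01]
0.07, -0.1, 0.06, 0, 0.02, -0.12 ,
0.07, -0.1, 0.06, 0, 0.02, -0.12 ,
```

View pics/w2.png

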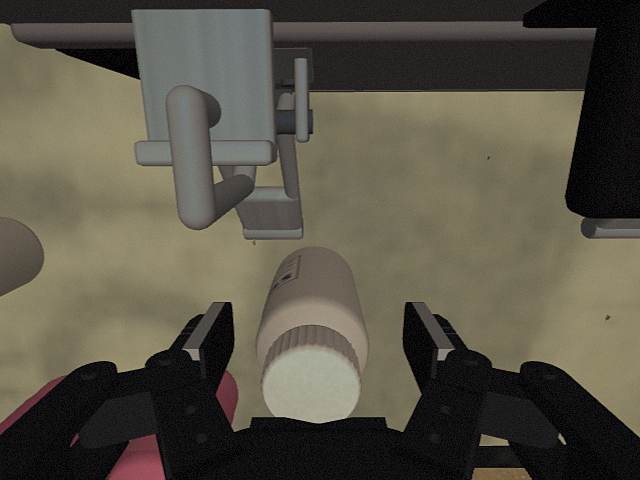

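The bottle is between the pads, with its cap at px (311,385). I'll close and lift.

Call:
arm_command:
  deltas: [0,-0.1,0,0,0,0,0,0,0,0,0,0,0,0,0,0,0,0,0,0,0,0,0,0,0,0,0,0,0,0,0,0,0,0,0,0]
  hand: 3

```text
clock: 3.37
position: [438.4, 0.6, 33.5]
tool_rot: [1.0, -0.008, 0.002, 0.0]
force: [0.2, -1.1, -0.6]
grip_width: 38.3
```

```bash
python3 - <<'E'
from h import *
st()
s=r.get_state()
rows([((434,-10,75),tool(),3),((390,-210,75),tool(),8)])
E
```

```text
t 3.37 p [438.4   0.6  33.5] x [ 1.    -0.017  0.004] z [ 0.004 -0.001 -1.   ] F [ 0.2 -1.1 -0.6] w 38.3 q [-0.14  0.28 -0.62  0.66 -0.    3.02]
-0.14, 0.36, -1.38, 0.01, -0.07, -0.05 ,
-0.14, 0.36, -1.38, 0.01, -0.07, -0.05 ,
-0.14, 0.36, -1.38, 0.01, -0.07, -0.05 ,
-0.52, 2.51, 0, 0, 0, 0 ,
-0.52, 2.51, 0, 0, 0, 0 ,
-0.52, 2.51, 0, 0, 0, 0 ,
-0.52, 2.51, 0, 0, 0, 0 ,
-0.52, 2.51, 0, 0, 0, 0 ,
-0.52, 2.51, 0, 0, 0, 0 ,
-0.52, 2.51, 0, 0, 0, 0 ,
-0.52, 2.51, 0, 0, 0, 0 ,
```

Call:
arm_command:
  deltas: [-0.3,0.3,-1.3,0,0,0,-0.4,0.6,-1.3,0,0,0,-0.5,1.5,-1,0,0,0,-0.5,2.5,0,0,0,0,-0.5,2.5,0,0,0,0,-0.5,2.5,0,0,0,0,-0.5,2.5,0,0,0,0,-0.5,2.5,0,0,0,0,-0.5,2.5,0,0,0,0,-0.4,1.5,0,0,0,0]

```text
clock: 4.2
position: [387.2, -192.5, 70.3]
tool_rot: [1.0, -0.004, 0.001, 0.0]
force: [1.1, -0.1, -0.2]
grip_width: 38.0
```

```bash
python3 - <<'E'
from h import *
st()
rows([((390,-210,60),tool(),2),((390,-210,35),tool(),3)])
E
```

```text
t 4.2 p [ 387.2 -192.5   70.3] x [ 1.    -0.007  0.003] z [ 0.003 -0.    -1.   ] F [ 1.1 -0.1 -0.2] w 38.0 q [-0.61  0.22 -0.59  0.76  0.    2.54]
0.14, 0.87, 0.52, 0.01, -0.08, 0.2 ,
0.15, 0.87, 0.52, 0.01, -0.08, 0.2 ,
0, 0, 0.83, 0, 0, 0 ,
0, 0, 0.83, 0, 0, 0 ,
0, 0, 0.83, 0, 0, 0 ,
```

Call:
arm_command:
  deltas: [0,0.6,0.6,0,0,0,0,0,0.8,0,0,0,0,0,0.7,0,0,0,0,0,0.6,0,0,0,0,0,0.3,0,0,0,0,0,0,0,0,0]

```text
clock: 4.7
position: [386.3, -198.3, 36.0]
tool_rot: [1.0, -0.005, 0.001, -0.001]
force: [-1.0, 0.4, -1.3]
grip_width: 37.9
```

```bash
python3 - <<'E'
from h import *
st()
E
```

```text
t 4.7 p [ 386.3 -198.3   36. ] x [ 1.    -0.01   0.001] z [ 0.001  0.002 -1.   ] F [-1.   0.4 -1.3] w 37.9 q [-0.62  0.27 -0.63  0.67  0.    2.53]
```

Call:
arm_command:
  deltas: [0,0,0.2,0,0,0,0,0,0.1,0,0,0,0,0,0,0,0,0]

```text
clock: 4.95
position: [386.3, -196.5, 32.9]
tool_rot: [1.0, -0.003, -0.0, -0.001]
force: [-0.1, 0.0, -0.6]
grip_width: 37.9
```

Call:
arm_command:
  deltas: [0,0,0,0,0,0,0,0,0,0,0,0,0,0,0,0,0,0,0,0,0,0,0,0,0,0,-1.5,0,0,0,0,0,-2.5,0,0,0,0,0,-2.5,0,0,0,0,0,-2.5,0,0,0]
  hand: 6.5

```text
clock: 5.62
position: [382.7, -193.1, 121.4]
tool_rot: [1.0, -0.002, -0.004, -0.004]
force: [-0.0, 0.5, -0.4]
grip_width: 64.9
```

```bash
sed -i 's/np.diag(\[1,-1,-1.\])/np.diag([-1,1,-1.])/' h.py; python3 - <<'E'
from h import *
st()
cv2.imwrite('pics/top2.png',eyes.capture('top')[140:330,220:480,::-1])
E
```

```text
t 5.62 p [ 382.7 -193.1  121.4] x [ 1.    -0.005 -0.008] z [-0.008  0.009 -1.   ] F [-0.   0.5 -0.4] w 64.9 q [-0.62  0.17 -0.5   0.91  0.    2.53]
```

View pics/top2.png

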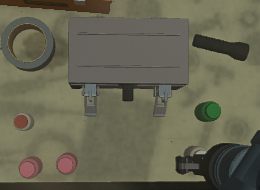

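```bash
python3 - <<'E'
from h import *
Rt=np.array([470.5,-123.5,29]);
def pre(t,p,b,up=0): # grasp point at t; b=TCP beyond grasp along tool z
    return t+tool(p).as_matrix()[:,2]*(b-up)
print(pre(Rt,25,17),pre(Rt,25,17,70))
rows([((420,-160,140),tool(0,-90),13),(pre(Rt,25,17,75),tool(25),15)])
E
```

```text
[ 477.68381013 -123.60031143   13.59276762] [ 448.10341547 -123.18726436   77.03431271]
0.26, -0.27, -0.11, -0.02, -0.01, -6.94 ,
0.29, -0.24, -0.11, -0.02, -0.01, -6.94 ,
0.32, -0.2, -0.11, -0.02, -0.01, -6.94 ,
0.34, -0.16, -0.11, -0.02, -0.01, -6.94 ,
0.36, -0.12, -0.11, -0.02, -0.01, -6.94 ,
0.37, -0.07, -0.11, -0.02, -0.01, -6.94 ,
0.38, -0.03, -0.11, -0.02, -0.01, -6.94 ,
0.38, 0.02, -0.11, -0.02, -0.01, -6.94 ,
0.37, 0.07, -0.11, -0.02, -0.01, -6.94 ,
0.36, 0.11, -0.11, -0.02, -0.01, -6.94 ,
0.35, 0.15, -0.11, -0.02, -0.01, -6.94 ,
0.32, 0.19, -0.11, -0.02, -0.01, -6.94 ,
0.3, 0.23, -0.11, -0.02, -0.01, -6.94 ,
0.25, 0.17, 0.39, -1.3, -1.31, -5.84 ,
0.24, 0.19, 0.39, -1.3, -1.31, -5.84 ,
0.22, 0.2, 0.39, -1.3, -1.31, -5.84 ,
0.21, 0.22, 0.39, -1.3, -1.31, -5.84 ,
0.2, 0.23, 0.39, -1.3, -1.31, -5.84 ,
0.18, 0.24, 0.39, -1.3, -1.31, -5.84 ,
0.17, 0.25, 0.39, -1.3, -1.31, -5.84 ,
0.15, 0.26, 0.39, -1.3, -1.31, -5.84 ,
0.13, 0.26, 0.39, -1.3, -1.31, -5.84 ,
0.12, 0.27, 0.4, -1.3, -1.31, -5.84 ,
0.1, 0.27, 0.4, -1.3, -1.31, -5.84 ,
0.08, 0.27, 0.41, -1.3, -1.31, -5.84 ,
0.06, 0.27, 0.41, -1.3, -1.31, -5.84 ,
0.04, 0.26, 0.41, -1.3, -1.31, -5.84 ,
0.03, 0.26, 0.42, -1.3, -1.31, -5.84 ,
```

Call:
arm_command:
  deltas: [0,0,-0.3,0,0,-7.1,0,0,-0.3,0,0,-7.1,0,0,-0.3,0,0,-7.1,0,0,-0.3,0,0,-7.1,0,0,0,0,0,-7.1,0,0,0,0,0,-7.1,0,0,0,0,0,-7.1,0,0,0,0,0,-7.1,0,0,0,0,0,-7.1,0,0,0,0,0,-7.1]

```text
clock: 6.5
position: [389.1, -197.7, 142.7]
tool_rot: [0.811, 0.585, 0.002, 0.003]
force: [-0.3, -0.5, -1.0]
grip_width: 65.2
```

```bash
python3 - <<'E'
from h import *
st()
rows([((430,-130,130),tool(0,-45),5),((440,-123.5,100),tool(25),10)])
E
```

```text
t 6.5 p [ 389.1 -197.7  142.7] x [0.315 0.949 0.   ] z [ 0.008 -0.002 -1.   ] F [-0.3 -0.5 -1. ] w 65.2 q [-0.62  0.15 -0.47  0.95  0.    1.27]
1.54, 0.35, 0.26, 0.08, 0.05, -12.67 ,
1.43, 0.68, 0.26, 0.08, 0.05, -12.67 ,
1.24, 0.97, 0.26, 0.08, 0.05, -12.67 ,
1, 1.22, 0.26, 0.08, 0.05, -12.67 ,
0.71, 1.41, 0.26, 0.08, 0.05, -12.67 ,
-0.02, 0.12, 0.3, -0.96, -2.37, -4.35 ,
-0.02, 0.11, 0.3, -0.96, -2.37, -4.35 ,
-0.02, 0.1, 0.31, -0.96, -2.37, -4.35 ,
-0.01, 0.1, 0.31, -0.96, -2.37, -4.35 ,
-0.01, 0.09, 0.31, -0.96, -2.37, -4.35 ,
0, 0.09, 0.31, -0.96, -2.37, -4.35 ,
0.01, 0.08, 0.31, -0.96, -2.37, -4.35 ,
0.01, 0.08, 0.31, -0.96, -2.37, -4.35 ,
0.02, 0.07, 0.31, -0.96, -2.37, -4.35 ,
0.03, 0.07, 0.31, -0.96, -2.37, -4.35 ,
```

Call:
arm_command:
  deltas: [1.0,0,0,0,0,-7.1,1.0,0.2,0,0,0,-7.1,1.0,0.4,0,0,0,-7.1,0.9,0.6,0,0,0,-7.1,0.8,0.7,0,0,0,-7.1,0.6,0.8,0,0,0,-7.1,0.5,0.8,0,0,0,-7.1,0.3,0.8,0,0,0,-7.1,0,0.6,0,0,0,-7.1,0,0.3,0,0,0,-7.1]

```text
clock: 7.33
position: [436.6, -119.5, 141.7]
tool_rot: [0.315, 0.949, 0.0, 0.005]
force: [0.0, -0.2, 0.4]
grip_width: 64.9
```

```bash
python3 - <<'E'
from h import *
st()
rows([((440,-123.5,100),tool(25),6)])
E
```

```text
t 7.33 p [ 436.6 -119.5  141.7] x [-0.802  0.598 -0.009] z [ 0.009 -0.003 -1.   ] F [ 0.  -0.2  0.4] w 64.9 q [-0.41  0.18 -0.43  0.95  0.    0.23]
-0.08, -0.02, 0.7, -1.3, -3.94, -5.88 ,
-0.03, -0.04, 0.7, -1.3, -3.94, -5.88 ,
0.03, -0.06, 0.7, -1.3, -3.94, -5.88 ,
0.08, -0.07, 0.69, -1.3, -3.94, -5.88 ,
0.13, -0.07, 0.68, -1.3, -3.94, -5.88 ,
0.19, -0.07, 0.67, -1.3, -3.94, -5.88 ,
```

Call:
arm_command:
  deltas: [0,0,0.4,-1.3,-3.9,-5.8,0,0,0.4,-1.3,-3.9,-5.8,0,0,0.5,-1.3,-3.9,-5.8,0.1,0,0.5,-1.3,-3.9,-5.8,0.1,0,0.5,-1.3,-3.9,-5.8,0.1,0,0.5,-1.3,-3.9,-5.8,0,0,0,0,0,0]
  hand: 5

```text
clock: 7.92
position: [441.7, -117.7, 111.9]
tool_rot: [0.008, 0.977, -0.002, 0.214]
force: [-1.5, 1.1, 0.1]
grip_width: 50.3
```

```bash
python3 - <<'E'
from h import *
st()
cv2.imwrite('pics/w3.png',eyes.capture('wrist')[:,:,::-1])
ci=eyes.camera_info('wrist'); print(proj('wrist',[470.5,-123.5,29],ci)); np.save('w3.npy',ci,allow_pickle=True)
rows([((440,-123.5,100),tool(25),2)])
E
```

```text
t 7.92 p [ 441.7 -117.7  111.9] x [-0.908  0.015 -0.418] z [ 0.418 -0.007 -0.908] F [-1.5  1.1  0.1] w 50.3 q [-0.55 -0.08 -0.9   0.36  0.21 -0.49]
[309.06782605 237.74145709]
0.4, -0.26, 0.54, -0.05, -0.15, -0.16 ,
0.41, -0.26, 0.53, -0.05, -0.15, -0.16 ,
```

View pics/w3.png

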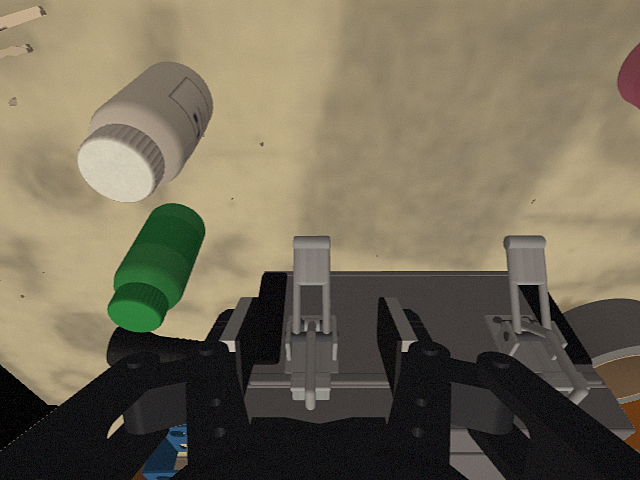

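The wrist view shows the right latch roll at px (312,241), the left one at (525,241), and the bottle standing at (145,135).

```bash
python3 - <<'E'
from h import *
ci=np.load('w3.npy',allow_pickle=True).item()
for u,v in [(312,241),(525,241),(293,241),(331,241),(503.5,241),(546,241)]: print(onz('wrist',u,v,31,ci))
Rt=np.array([470.5,-122,29]);z=tool(25).as_matrix()[:,2]
print(Rt+17*z)
rows([(Rt+17*z-40*z,tool(25),3),(Rt+17*z,tool(25),4)])
E
```

```text
[ 471.66008742 -121.57817677   31.        ]
[474.37795126  18.34991164  31.        ]
[ 471.41777873 -134.05333886   31.        ]
[ 471.90241737 -109.10192002   31.        ]
[474.10349153   4.21946673  31.        ]
[474.64605452  32.15309671  31.        ]
[ 477.68381013 -122.10031143   13.59276762]
0.34, -0.11, 2.17, -0.03, -0.1, -0.1 ,
0.34, -0.11, 2.16, -0.03, -0.1, -0.1 ,
0.35, -0.11, 2.16, -0.03, -0.1, -0.1 ,
0, 0, 1, 0, 0, 0 ,
0, 0, 1, 0, 0, 0 ,
0, 0, 1, 0, 0, 0 ,
0, 0, 1, 0, 0, 0 ,
```

Call:
arm_command:
  deltas: [0.4,-0.1,2,0,0,0,0.3,-0.1,2,0,0,0,0.3,-0.1,2,0,0,0,0,0,1,0,0,0,0,0,1,0,0,0,0,0,0.5,0,0,0,0,0,0,0,0,0]

```text
clock: 8.55
position: [481.9, -128.4, 35.9]
tool_rot: [0.019, 0.976, -0.005, 0.216]
force: [0.7, -0.0, 0.0]
grip_width: 50.3
```

```bash
python3 - <<'E'
from h import *
st()
Rt=np.array([471,-122,29]);z=tool(25).as_matrix()[:,2]
rows([(Rt+17*z,tool(25),3)])
E
```

```text
t 8.55 p [ 481.9 -128.4   35.9] x [-0.906  0.034 -0.421] z [ 0.421 -0.017 -0.907] F [ 0.7 -0.   0. ] w 50.3 q [-0.51  0.15 -0.95  0.09  0.19 -0.43]
0.43, 0.21, 0.62, -0.21, -0.03, -0.41 ,
0.43, 0.21, 0.62, -0.21, -0.03, -0.41 ,
0.43, 0.21, 0.62, -0.21, -0.03, -0.41 ,
```

Call:
arm_command:
  deltas: [0.5,0.2,0.6,-0.2,0,-0.4,0.4,0.2,0.6,-0.2,0,-0.4,0.4,0.2,0.6,-0.2,0,-0.4,0,0,0,0,0,0]

```text
clock: 8.88
position: [481.0, -123.2, 14.9]
tool_rot: [0.007, 0.976, -0.002, 0.217]
force: [0.0, 0.5, -0.6]
grip_width: 49.7
```

```bash
python3 - <<'E'
from h import *
st()
cv2.imwrite('pics/w4.png',eyes.capture('wrist')[:,:,::-1])
Rt=np.array([471,-122,29]);z=tool(25).as_matrix()[:,2]
rows([(Rt+17*z,tool(25),1)])
E
```

```text
t 8.88 p [ 481.  -123.2   14.9] x [-0.906  0.012 -0.424] z [ 0.424 -0.008 -0.906] F [ 0.   0.5 -0.6] w 49.7 q [-0.5   0.19 -0.98  0.01  0.2  -0.45]
0.36, 0.12, 0.02, -0.12, 0.11, 0.03 ,
```

View pics/w4.png

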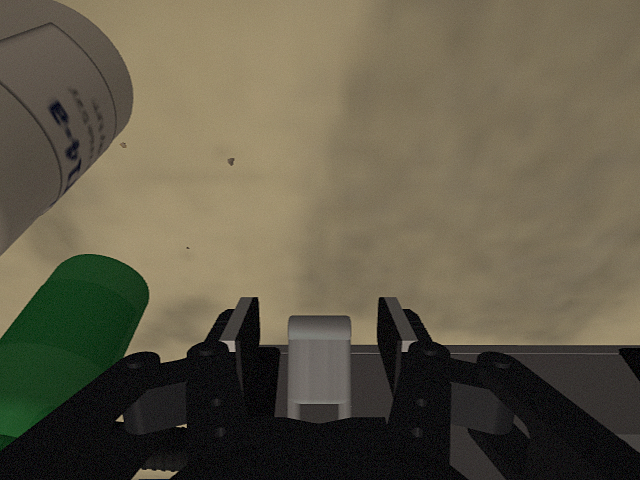

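The roll is centred between the pads at px (320,330). I'll close on it.

Call:
arm_command:
  deltas: [0.3,0.1,0,0,0,0,0,0,0,0,0,0,0,0,0,0,0,0,0,0,0,0,0,0,0,0,0,0,0,0]
  hand: 1.5

```text
clock: 9.35
position: [477.9, -122.7, 14.5]
tool_rot: [0.007, 0.976, -0.003, 0.217]
force: [0.9, -1.2, -1.9]
grip_width: 22.4
```

```bash
cat >> h.py <<'E'
def latch(angs,n,tip0,pitch=None):
    "path of TCP from now, keeping offset TCP-tip fixed in tool frame (current)"
    s=r.get_state(); q=R.from_quat(s['tool_rot']); p=s['position']
    piv=tip0+np.array([39,0,46.])
    Z=q.as_matrix()[:,2]
    return piv
def tipat(piv,th,off=0):
    v=np.array([-39,0,-45.6])
    return piv+R.from_euler('y',th).apply(v)
E
python3 - <<'E'
from h import *
st()
s=r.get_state();p=s['position'];q=R.from_quat(s['tool_rot'])
piv=np.array([510.5,p[1],75])
d=p-tipat(piv,0); print('offset',d)
rows([(tipat(piv,th)+d,q,1) for th in np.arange(.15,2.0,.15)])
E
```

```text
t 9.35 p [ 477.9 -122.7   14.5] x [-0.905  0.013 -0.425] z [ 0.424 -0.009 -0.905] F [ 0.9 -1.2 -1.9] w 22.4 q [-0.51  0.19 -0.99  0.    0.2  -0.45]
offset [  6.44300502   0.         -14.85427047]
0.31, -0.01, -0.84, 0, 0, 0 ,
0.18, -0.01, -0.88, 0, 0, 0 ,
0.04, -0.01, -0.9, 0, 0, 0 ,
-0.09, -0.01, -0.89, 0, 0, 0 ,
-0.22, -0.01, -0.87, 0, 0, 0 ,
-0.35, 0, -0.83, 0, 0, 0 ,
-0.47, 0, -0.77, 0, 0, 0 ,
-0.58, 0, -0.69, 0, 0, 0 ,
-0.68, 0, -0.59, 0, 0, 0 ,
-0.76, 0.01, -0.49, 0, 0, 0 ,
-0.82, 0.01, -0.37, 0, 0, 0 ,
-0.87, 0.01, -0.24, 0, 0, 0 ,
-0.89, 0.01, -0.11, 0, 0, 0 ,
```

Call:
arm_command:
  deltas: [0.3,0,-0.8,0,0,0,0.2,0,-0.9,0,0,0,0,0,-0.9,0,0,0,-0.1,0,-0.9,0,0,0,-0.2,0,-0.9,0,0,0]

```text
clock: 9.77
position: [457.9, -122.4, 55.7]
tool_rot: [0.007, 0.976, -0.003, 0.219]
force: [7.9, -1.0, -6.0]
grip_width: 22.0
```

```bash
cat >> h.py <<'E'
def cont(piv,d,th1,n,Q=None):
    st()
    s=r.get_state();p=s['position'];q=R.from_quat(s['tool_rot'])
    v=p-d-piv; th=np.arctan2(-v[0],-v[2])-np.arctan2(39,45.6)
    # v = Ry(th) v0 ; angle measure
    a=lambda v:np.arctan2(v[2],-v[0])
    th=(a(v)-a(np.array([-39,0,-45.6])))%(2*np.pi)
    print('th',th,'radius',np.hypot(v[0],v[2]))
    rows([(tipat(piv,t)+d,Q or q,1) for t in np.linspace(th,th1,n+1)[1:]])
E
python3 - <<'E'
from h import *
cont(np.array([510.5,-122.7,75]),np.array([6.44,0,-14.85]),1.95,9)
E
```

```text
t 9.77 p [ 457.9 -122.4   55.7] x [-0.904  0.012 -0.427] z [ 0.427 -0.008 -0.904] F [ 7.9 -1.  -6. ] w 22.0 q [-0.54  0.06 -0.97  0.15  0.21 -0.48]
th 0.7887836587578003 radius 59.24816856689933
-0.25, -0.03, -0.73, 0, 0, 0 ,
-0.41, 0, -0.66, 0, 0, 0 ,
-0.49, 0, -0.6, 0, 0, 0 ,
-0.56, 0, -0.53, 0, 0, 0 ,
-0.63, 0, -0.45, 0, 0, 0 ,
-0.68, 0, -0.37, 0, 0, 0 ,
-0.72, 0.01, -0.28, 0, 0, 0 ,
-0.75, 0.01, -0.18, 0, 0, 0 ,
-0.77, 0.01, -0.08, 0, 0, 0 ,
```

Call:
arm_command:
  deltas: [-0.3,0,-0.7,0,0,0,-0.4,0,-0.7,0,0,0,-0.5,0,-0.6,0,0,0,-0.5,0,-0.6,0,0,0,-0.6,0,-0.5,0,0,0]

```text
clock: 10.18
position: [466.8, -122.5, 98.3]
tool_rot: [0.006, 0.975, -0.003, 0.222]
force: [13.1, -1.4, -17.4]
grip_width: 22.1
```

```bash
python3 - <<'E'
from h import *
cont(np.array([510.5,-122.7,75]),np.array([6.44,0,-14.85]),2.0,5)
E
```

```text
t 10.18 p [ 466.8 -122.5   98.3] x [-0.901  0.01  -0.433] z [ 0.433 -0.008 -0.901] F [ 13.1  -1.4 -17.4] w 22.1 q [-0.53 -0.01 -0.9   0.28  0.21 -0.47]
th 1.5138208058977707 radius 63.02810229350313
-0.67, -0.01, 0.03, 0, 0, 0 ,
-0.55, 0, -0.19, 0, 0, 0 ,
-0.57, 0, -0.13, 0, 0, 0 ,
-0.58, 0.01, -0.08, 0, 0, 0 ,
-0.58, 0.01, -0.02, 0, 0, 0 ,
```

Call:
arm_command:
  deltas: [-0.7,0,0,0,0,0,-0.6,0,-0.2,0,0,0,-0.6,0,-0.1,0,0,0,-0.6,0,-0.1,0,0,0,-0.6,0,0,0,0,0]

```text
clock: 10.6
position: [471.8, -122.5, 104.4]
tool_rot: [0.012, 0.979, -0.007, 0.201]
force: [-21.1, -2.9, 14.1]
grip_width: 22.2
```

```bash
python3 - <<'E'
from h import *
cont(np.array([510.5,-122.7,75]),np.array([6.44,0,-14.85]),2.0,2)
cv2.imwrite('pics/w5.png',eyes.capture('wrist')[:,:,::-1])
E
```

```text
t 10.6 p [ 471.8 -122.5  104.4] x [-0.919  0.02  -0.394] z [ 0.394 -0.018 -0.919] F [-21.1  -2.9  14.1] w 22.2 q [-0.5   0.01 -0.84  0.36  0.17 -0.44]
th 1.6384055465520149 radius 63.23830342279141
-1.16, 0, -0.02, 0, 0, 0 ,
-1.08, 0.02, -0.13, 0, 0, 0 ,
```

View pics/w5.png

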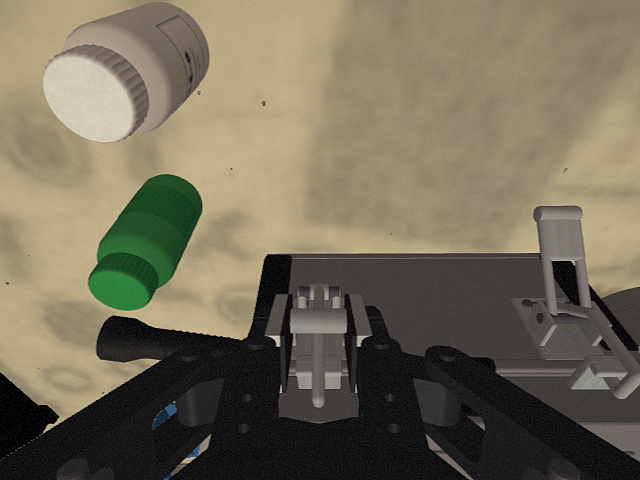

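Levers look right: the lever has come up, with its roll at px (318,320), and the hook rod is still pointing at the lid. The forces are radial mismatch, so I'll continue along the tangent.

Call:
arm_command:
  deltas: [-0.3,0,-0.3,0,0,0,-0.4,0,-0.2,0,0,0,-0.4,0,-0.15,0,0,0,-0.4,0,-0.1,0,0,0]

```text
clock: 10.98
position: [478.2, -122.6, 112.7]
tool_rot: [0.013, 0.981, -0.007, 0.196]
force: [-3.2, -4.2, -6.5]
grip_width: 21.6
```

```bash
python3 - <<'E'
from h import *
cont(np.array([510.5,-122.7,75]),np.array([6.44,0,-14.85]),2.0,2)
cv2.imwrite('pics/w6.png',eyes.capture('wrist')[:,:,::-1])
E
```

```text
t 10.98 p [ 478.2 -122.6  112.7] x [-0.923  0.022 -0.384] z [ 0.384 -0.019 -0.923] F [-3.2 -4.2 -6.5] w 21.6 q [-0.48  0.01 -0.8   0.4   0.16 -0.43]
th 1.7987580418469853 radius 65.25034973960823
-0.72, 0.02, 0.39, 0, 0, 0 ,
-0.6, 0.01, -0.05, 0, 0, 0 ,
```

View pics/w6.png

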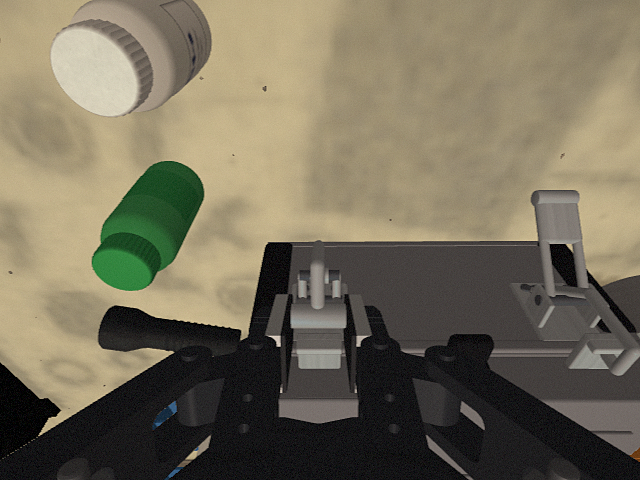

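The hook has sprung outward, with its rod now at px (318,245)-(316,300). I'll nudge a little farther and then release.

Call:
arm_command:
  deltas: [-0.5,0,-0.05,0,0,0,-0.4,0,0,0,0,0,0,0,0,0,0,0]

```text
clock: 11.28
position: [480.3, -122.6, 113.8]
tool_rot: [0.013, 0.982, -0.008, 0.19]
force: [4.9, -4.7, -10.9]
grip_width: 21.8
```

Call:
arm_command:
  deltas: [0,0,0,0,0,0,0,0,0,0,0,0,0,0,0,0,0,0]
  hand: 4.5

```text
clock: 11.53
position: [483.1, -122.1, 116.7]
tool_rot: [0.013, 0.981, -0.007, 0.193]
force: [0.8, 0.6, -0.4]
grip_width: 45.0
```

```bash
python3 - <<'E'
from h import *
st()
cv2.imwrite('pics/w7.png',eyes.capture('wrist')[:,:,::-1])
cv2.imwrite('pics/s7.png',cv2.resize(eyes.capture('side')[160:360,220:440,::-1],None,fx=2.5,fy=2.5))
E
```

```text
t 11.53 p [ 483.1 -122.1  116.7] x [-0.925  0.022 -0.38 ] z [ 0.379 -0.019 -0.925] F [ 0.8  0.6 -0.4] w 45.0 q [-0.47  0.02 -0.78  0.41  0.16 -0.42]
```

View pics/w7.png

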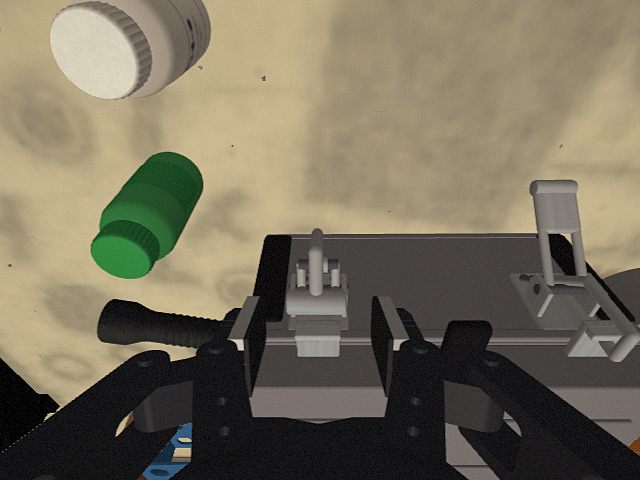

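View pics/s7.png

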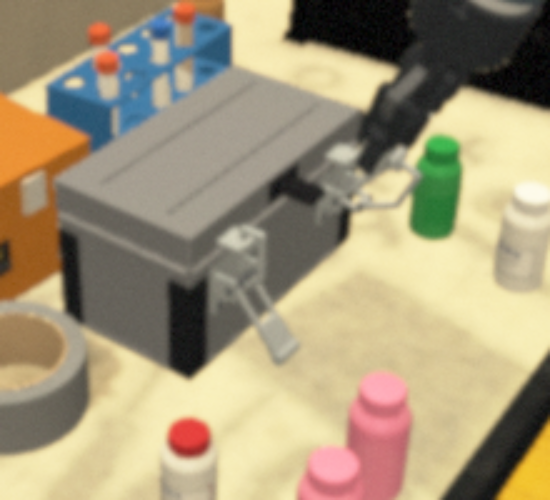

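The right hook is free and the lever stays up. Now I'll back out and go to the left latch.

```bash
python3 - <<'E'
from h import *
Lt=np.array([473,18.3,29]);z=tool(25).as_matrix()[:,2]
s=r.get_state();q=R.from_quat(s['tool_rot'])
a=s['position']-60*q.as_matrix()[:,2]
rows([(a,q,2),(Lt+17*z-90*z,tool(25),6)])
E
```

```text
0, 0, -3, 0, 0, 0 ,
0, 0, -3, 0, 0, 0 ,
0.82, 2.33, 1.03, -0.13, -0.45, -0.08 ,
0.82, 2.33, 1.03, -0.13, -0.45, -0.08 ,
0.83, 2.33, 1.03, -0.13, -0.45, -0.08 ,
0.83, 2.33, 1.03, -0.13, -0.45, -0.08 ,
0.84, 2.33, 1.02, -0.13, -0.45, -0.08 ,
0.84, 2.33, 1.02, -0.13, -0.45, -0.08 ,
```

Call:
arm_command:
  deltas: [0,0,-2.5,0,0,0,0,0,-3,0,0,0,0.8,2.2,0.3,0,-0.5,0,0.8,2.3,0.4,0,-0.5,0,0.8,2.4,0.6,0,-0.5,0,0.8,2.4,0.8,0,-0.5,0,0.8,2.4,1,0,-0.5,0,0.8,1.7,1.5,0,-0.4,0,0,0,0.5,0,0,0]
  hand: 5

```text
clock: 12.38
position: [449.2, 15.8, 109.8]
tool_rot: [0.014, 0.973, -0.007, 0.229]
force: [-1.0, -0.3, -1.6]
grip_width: 50.1
```

```bash
python3 - <<'E'
from h import *
st()
cv2.imwrite('pics/w8.png',eyes.capture('wrist')[:,:,::-1])
Lt=np.array([473,18.3,29]);z=tool(25).as_matrix()[:,2]; print(proj('wrist',Lt))
ci=eyes.camera_info('wrist'); np.save('w8.npy',ci,allow_pickle=True)
rows([(Lt+17*z-40*z,tool(25),3)])
E
```

```text
t 12.38 p [449.2  15.8 109.8] x [-0.895  0.025 -0.446] z [ 0.446 -0.021 -0.895] F [-1.  -0.3 -1.6] w 50.1 q [-0.13 -0.13 -0.98  0.25  0.04 -0.09]
[324.09808419 230.65629679]
0.51, 0.16, 1.99, -0.29, 0.51, -0.24 ,
0.5, 0.15, 2, -0.29, 0.51, -0.24 ,
0.48, 0.14, 2, -0.29, 0.51, -0.24 ,
```

View pics/w8.png

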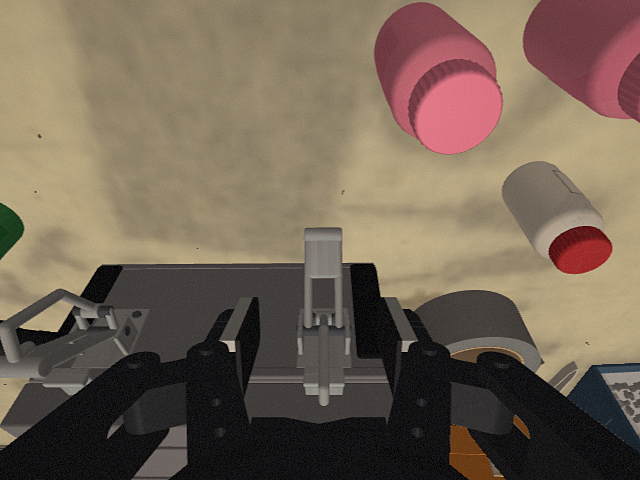

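Call:
arm_command:
  deltas: [0.5,0.15,2,-0.3,0.5,-0.2,0.5,0.15,2,-0.3,0.5,-0.2,0.5,0.15,2,-0.3,0.5,-0.2,0.1,0,1,0,0,0,0.1,0,1,0,0,0,0,0,0.3,0,0,0,0,0,0,0,0,0]

```text
clock: 13.02
position: [486.2, 12.7, 34.8]
tool_rot: [0.009, 0.975, -0.002, 0.221]
force: [0.5, 0.0, 0.4]
grip_width: 49.9
```

```bash
python3 - <<'E'
from h import *
st()
Lt=np.array([473,18.3,29]);z=tool(25).as_matrix()[:,2]
rows([(Lt+17*z,tool(25),3)])
E
```

```text
t 13.02 p [486.2  12.7  34.8] x [-0.902  0.017 -0.432] z [ 0.432 -0.009 -0.902] F [0.5 0.  0.4] w 49.9 q [-0.14  0.11 -1.01  0.    0.05 -0.11]
0.49, 0.18, 0.55, -0.05, 0.2, -0.08 ,
0.49, 0.18, 0.55, -0.05, 0.2, -0.08 ,
0.48, 0.18, 0.55, -0.05, 0.2, -0.08 ,
```

Joint 3 is close to its limit, so I'll ease the pitch to about 17°.

```bash
python3 - <<'E'
from h import *
Lt=np.array([473,18.3,29]);z=tool(16).as_matrix()[:,2]
print(Lt+17*z)
rows([(Lt+17*z,tool(16),4)])
E
```

```text
[477.68537829  18.23457553  12.65855117]
0.43, 0.14, 0.41, -0.04, 2.4, -0.06 ,
0.42, 0.14, 0.42, -0.04, 2.4, -0.06 ,
0.4, 0.14, 0.44, -0.04, 2.4, -0.06 ,
0.38, 0.14, 0.46, -0.04, 2.4, -0.06 ,
```

Call:
arm_command:
  deltas: [0.4,0.2,0,0,2.4,0,0.4,0.2,0.3,0,2.4,0,0.4,0.1,0.5,0,2.4,0,0.4,0.1,0.5,0,2.4,0,0,0,0,0,0,0]

```text
clock: 13.43
position: [479.0, 15.5, 21.1]
tool_rot: [0.012, 0.99, -0.002, 0.139]
force: [0.4, -0.3, -0.5]
grip_width: 50.4
```

```bash
python3 - <<'E'
from h import *
st()
Lt=np.array([473,18.3,29]);z=tool(16).as_matrix()[:,2]
rows([(Lt+17*z,tool(16),1)])
E
```

```text
t 13.43 p [479.   15.5  21.1] x [-0.961  0.022 -0.275] z [ 0.275 -0.008 -0.961] F [ 0.4 -0.3 -0.5] w 50.4 q [-0.12  0.19 -0.85  0.25  0.02 -0.09]
0.37, 0.27, 0.77, -0.23, -0.04, -0.5 ,
```

Call:
arm_command:
  deltas: [0.2,0.15,0.4,-0.2,0,-0.3,0.2,0.15,0.4,0,0,-0.3,0,0,0,0,0,0]

```text
clock: 13.68
position: [480.1, 17.6, 14.3]
tool_rot: [0.006, 0.99, -0.002, 0.142]
force: [-0.5, -0.4, -0.4]
grip_width: 49.8
```

Call:
arm_command:
  deltas: [0,0,0,0,0,0,0,0,0,0,0,0,0,0,0,0,0,0,0,0,0,0,0,0]
  hand: 1.5

```text
clock: 14.02
position: [478.7, 17.3, 14.3]
tool_rot: [0.006, 0.99, -0.002, 0.143]
force: [1.6, 0.2, -2.2]
grip_width: 22.7
```

```bash
python3 - <<'E'
from h import *
st()
cv2.imwrite('pics/w9.png',eyes.capture('wrist')[:,:,::-1])
s=r.get_state();p=s['position']
piv=np.array([512,p[1],75])
d=p-tipat(piv,0); print('offset',d)
cont(piv,d,2.0,14)
E
```

```text
t 14.02 p [478.7  17.3  14.3] x [-0.959  0.012 -0.283] z [ 0.283 -0.006 -0.959] F [ 1.6  0.2 -2.2] w 22.7 q [-0.11  0.2  -0.87  0.21  0.03 -0.1 ]
offset [  5.6623729    0.         -15.08866633]
t 14.07 p [478.7  17.3  14.3] x [-0.959  0.012 -0.283] z [ 0.283 -0.006 -0.959] F [-0.1 -0.6 -0.4] w 22.9 q [-0.11  0.2  -0.87  0.21  0.03 -0.1 ]
th 0.0 radius 60.00299992500375
0.41, -0.01, -0.75, 0, 0, 0 ,
0.3, -0.01, -0.8, 0, 0, 0 ,
0.19, -0.01, -0.84, 0, 0, 0 ,
0.07, -0.01, -0.85, 0, 0, 0 ,
-0.06, 0, -0.85, 0, 0, 0 ,
-0.18, 0, -0.84, 0, 0, 0 ,
-0.3, 0, -0.8, 0, 0, 0 ,
-0.41, 0, -0.75, 0, 0, 0 ,
-0.51, 0, -0.69, 0, 0, 0 ,
-0.6, 0, -0.61, 0, 0, 0 ,
-0.68, 0, -0.52, 0, 0, 0 ,
-0.75, 0.01, -0.41, 0, 0, 0 ,
-0.8, 0.01, -0.3, 0, 0, 0 ,
-0.84, 0.01, -0.19, 0, 0, 0 ,
```

View pics/w9.png

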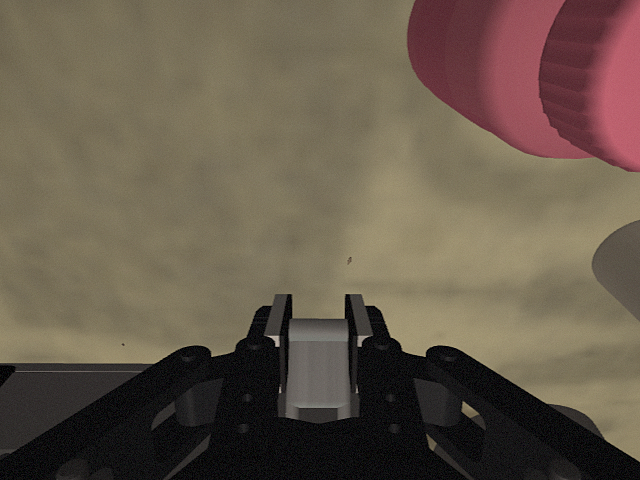

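The left roll is gripped at px (318,335). I'll lift along the arc.

Call:
arm_command:
  deltas: [0.4,0,-0.7,0,0,0,0.3,0,-0.8,0,0,0,0.2,0,-0.8,0,0,0,0.1,0,-0.85,0,0,0,0,0,-0.85,0,0,0]

```text
clock: 14.48
position: [459.1, 17.6, 51.2]
tool_rot: [0.006, 0.989, -0.002, 0.144]
force: [6.9, -0.3, -6.2]
grip_width: 22.5
```

```bash
python3 - <<'E'
from h import *
cont(np.array([512,17.3,75]),np.array([5.66,0,-15.1]),2.0,9)
E
```

```text
t 14.48 p [459.1  17.6  51.2] x [-0.958  0.012 -0.286] z [ 0.286 -0.005 -0.958] F [ 6.9 -0.3 -6.2] w 22.5 q [-0.12  0.1  -0.87  0.32  0.03 -0.1 ]
th 0.7150798503411132 radius 59.241537332922206
-0.11, -0.03, -0.85, 0, 0, 0 ,
-0.3, 0, -0.8, 0, 0, 0 ,
-0.41, 0, -0.75, 0, 0, 0 ,
-0.51, 0, -0.69, 0, 0, 0 ,
-0.6, 0, -0.61, 0, 0, 0 ,
-0.68, 0.01, -0.51, 0, 0, 0 ,
-0.75, 0.01, -0.41, 0, 0, 0 ,
-0.8, 0.01, -0.3, 0, 0, 0 ,
-0.84, 0.01, -0.18, 0, 0, 0 ,
```

Call:
arm_command:
  deltas: [-0.1,0,-0.85,0,0,0,-0.3,0,-0.8,0,0,0,-0.4,0,-0.7,0,0,0,-0.5,0,-0.65,0,0,0]

```text
clock: 14.82
position: [463.1, 17.6, 85.9]
tool_rot: [0.006, 0.989, -0.002, 0.146]
force: [9.6, -0.0, -11.9]
grip_width: 22.2
```

```bash
python3 - <<'E'
from h import *
cont(np.array([512,17.3,75]),np.array([5.66,0,-15.1]),2.0,5)
E
```

```text
t 14.82 p [463.1  17.6  85.9] x [-0.957  0.012 -0.289] z [ 0.289 -0.005 -0.957] F [  9.6  -0.  -11.9] w 22.2 q [-0.12  0.04 -0.81  0.42  0.03 -0.1 ]
th 1.3075102459053034 radius 60.39880922683346
-0.63, -0.02, -0.55, 0, 0, 0 ,
-0.67, 0.01, -0.49, 0, 0, 0 ,
-0.73, 0.01, -0.39, 0, 0, 0 ,
-0.78, 0.01, -0.28, 0, 0, 0 ,
-0.81, 0.01, -0.17, 0, 0, 0 ,
```

Call:
arm_command:
  deltas: [-0.6,0,-0.6,0,0,0,-0.65,0,-0.5,0,0,0,-0.65,0,-0.45,0,0,0,-0.7,0,-0.35,0,0,0]

```text
clock: 15.15
position: [476.3, 17.4, 107.4]
tool_rot: [0.007, 0.99, -0.002, 0.14]
force: [4.7, -0.9, -14.1]
grip_width: 22.0
```

```bash
python3 - <<'E'
from h import *
cont(np.array([512,17.3,75]),np.array([5.66,0,-15.1]),2.0,3)
E
```

```text
t 15.15 p [476.3  17.4 107.4] x [-0.961  0.013 -0.277] z [ 0.277 -0.005 -0.961] F [  4.7  -0.9 -14.1] w 22.0 q [-0.11  0.05 -0.73  0.51  0.03 -0.1 ]
th 1.7176391978650838 radius 63.03012256658195
-0.65, 0, 0.06, 0, 0, 0 ,
-0.54, 0.01, -0.16, 0, 0, 0 ,
-0.55, 0.01, -0.11, 0, 0, 0 ,
```

Call:
arm_command:
  deltas: [-0.65,0,-0.1,0,0,0,-0.6,0,-0.15,0,0,0,-0.6,0,-0.1,0,0,0,0,0,0,0,0,0]

```text
clock: 15.48
position: [476.2, 17.4, 107.7]
tool_rot: [0.008, 0.992, -0.003, 0.124]
force: [9.7, -0.6, -11.9]
grip_width: 21.8
```

```bash
python3 - <<'E'
from h import *
cont(np.array([512,17.3,75]),np.array([5.66,0,-15.1]),2.0,3)
cv2.imwrite('pics/w10.png',eyes.capture('wrist')[:,:,::-1])
E
```

```text
t 15.48 p [476.2  17.4 107.7] x [-0.969  0.014 -0.245] z [ 0.245 -0.007 -0.969] F [  9.7  -0.6 -11.9] w 21.8 q [-0.11  0.07 -0.7   0.56  0.02 -0.09]
th 1.7199020696996379 radius 63.23220030770608
-0.66, 0, 0.06, 0, 0, 0 ,
-0.53, 0.01, -0.18, 0, 0, 0 ,
-0.54, 0.01, -0.13, 0, 0, 0 ,
```

View pics/w10.png

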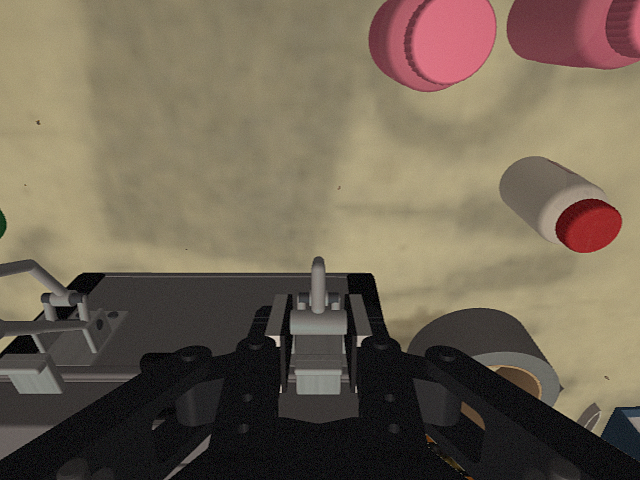

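The left hook is also sprung free, with its rod at px (318,262). One more small push for margin, then release.

Call:
arm_command:
  deltas: [-0.5,0,-0.6,0,0,0,-0.7,0,-0.4,0,0,0,-0.6,0,-0.2,0,0,0]

```text
clock: 15.78
position: [485.6, 17.3, 117.5]
tool_rot: [0.008, 0.993, -0.002, 0.118]
force: [-6.7, -1.5, -3.9]
grip_width: 21.8
```

Call:
arm_command:
  deltas: [0,0,0,0,0,0,0,0,0,0,0,0,0,0,0,0,0,0]
  hand: 4.5

```text
clock: 16.03
position: [488.0, 17.7, 119.5]
tool_rot: [0.008, 0.993, -0.002, 0.12]
force: [-0.1, -0.2, 0.8]
grip_width: 44.7
```

Call:
arm_command:
  deltas: [0,0,-2,0,0,0,0,0,-3,0,0,0,0,0,-3,0,0,0,0,0,0,0,0,0]

```text
clock: 16.37
position: [470.3, 18.8, 202.8]
tool_rot: [0.007, 0.992, -0.001, 0.124]
force: [1.8, 0.6, 0.9]
grip_width: 44.7
```

```bash
python3 - <<'E'
from h import *
st()
cv2.imwrite('pics/w11.png',eyes.capture('wrist')[:,:,::-1])
cv2.imwrite('pics/s11.png',cv2.resize(eyes.capture('side')[160:360,220:440,::-1],None,fx=2.5,fy=2.5))
E
```

```text
t 16.37 p [470.3  18.8 202.8] x [-0.969  0.014 -0.246] z [ 0.246 -0.004 -0.969] F [1.8 0.6 0.9] w 44.7 q [-0.11 -0.03 -0.53  0.82  0.02 -0.09]
```

View pics/w11.png

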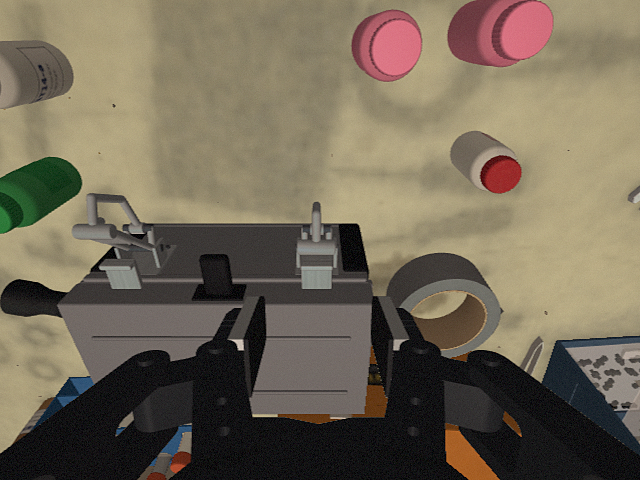

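View pics/s11.png

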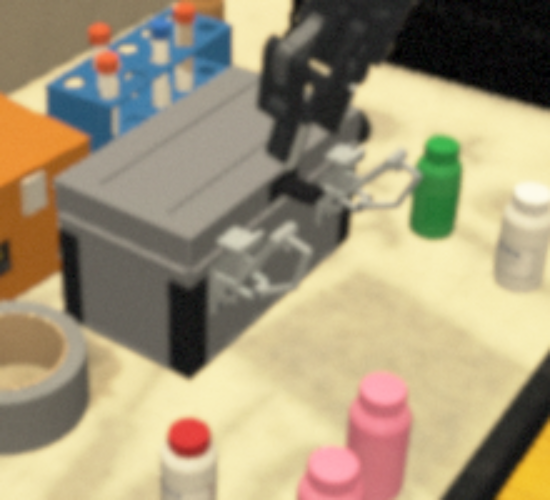

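Both hooks stand free, the lid is shut, and the tab is at px (216,275) in the wrist view. Next is the pull tab.

```bash
python3 - <<'E'
from h import *
print('tabL/R',onz('wrist',201,258,118),onz('wrist',231,257,118))
T=np.array([502,-53,114.]);z=tool(30).as_matrix()[:,2]
a=T+14*z; print(a)
rows([(a-70*z,tool(30),4),(a,tool(30),4)])
E
```

```text
tabL/R [490.6743056  -57.27646049 118.        ] [490.17621813 -37.43061608 118.        ]
[508.99931767 -53.09773526 101.87564435]
0.07, -1.78, 0.92, -0.01, -4.01, -0.01 ,
0.14, -1.78, 0.91, -0.01, -4.01, -0.01 ,
0.2, -1.78, 0.9, -0.01, -4.01, -0.01 ,
0.26, -1.78, 0.88, -0.01, -4.01, -0.01 ,
0, 0, 1.75, 0, 0, 0 ,
0, 0, 1.75, 0, 0, 0 ,
0, 0, 1.75, 0, 0, 0 ,
0, 0, 1.75, 0, 0, 0 ,
```

Call:
arm_command:
  deltas: [0,-1.8,0.6,0,-4,0,0.1,-1.8,0.7,0,-4,0,0.2,-1.6,0.7,0,-4,0,0.2,-1.3,0.7,0,-4,0,0,0,0,0,0,0]
  hand: 5

```text
clock: 16.88
position: [473.4, -46.0, 167.5]
tool_rot: [0.005, 0.964, -0.001, 0.264]
force: [-0.9, 0.5, -1.3]
grip_width: 50.1
```

```bash
python3 - <<'E'
from h import *
st()
cv2.imwrite('pics/w12.png',eyes.capture('wrist')[:,:,::-1])
ci=eyes.camera_info('wrist'); np.save('w12.npy',ci,allow_pickle=True)
print(proj('wrist',[495,-53,118],ci),proj('wrist',[502,-53,114],ci))
E
```

```text
t 16.88 p [473.4 -46.  167.5] x [-0.86   0.008 -0.51 ] z [ 0.51  -0.005 -0.86 ] F [-0.9  0.5 -1.3] w 50.1 q [-0.34 -0.19 -0.9   0.35  0.17 -0.29]
[303.34480985 254.52462145] [303.97640206 257.36731092]
```

View pics/w12.png

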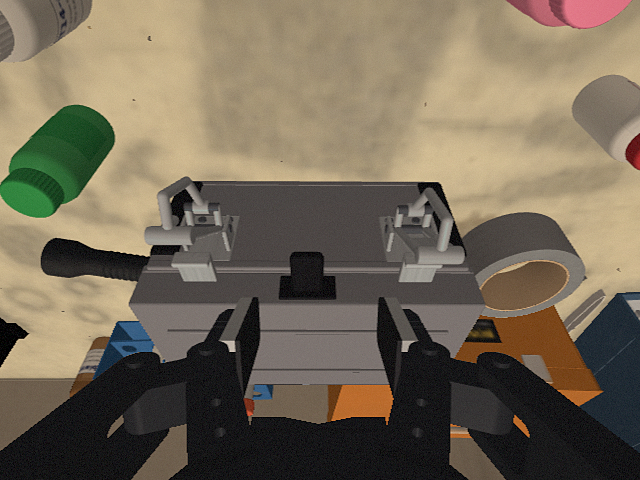

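```bash
python3 - <<'E'
from h import *
T=np.array([502,-51.5,114.]);z=tool(30).as_matrix()[:,2]
a=T+14*z; print(a)
rows([(a-25*z,tool(30),2),(a,tool(30),3)])
E
```

```text
[508.99931767 -51.59773526 101.87564435]
0.24, -0.28, 2.53, 0.08, 0.34, 0.11 ,
0.23, -0.27, 2.53, 0.08, 0.34, 0.11 ,
0, 0, 0.83, 0, 0, 0 ,
0, 0, 0.83, 0, 0, 0 ,
0, 0, 0.83, 0, 0, 0 ,
```

Call:
arm_command:
  deltas: [0.2,-0.3,2.3,0,0.3,0,0.2,-0.3,2.3,0,0.3,0,0,0,0.7,0,0,0,0,0,0.7,0,0,0,0,0,0,0,0,0]

```text
clock: 17.35
position: [508.9, -51.6, 118.6]
tool_rot: [0.004, 0.965, -0.001, 0.261]
force: [-0.2, 0.4, -0.6]
grip_width: 50.2
```

```bash
python3 - <<'E'
from h import *
st()
cv2.imwrite('pics/w13.png',eyes.capture('wrist')[:,:,::-1])
T=np.array([502,-51.5,114.]);z=tool(30).as_matrix()[:,2]
a=T+14*z
rows([(a,tool(30),1)])
E
```

```text
t 17.35 p [508.9 -51.6 118.6] x [-0.864  0.007 -0.504] z [ 0.504 -0.003 -0.864] F [-0.2  0.4 -0.6] w 50.2 q [-0.32 -0.03 -0.92  0.18  0.16 -0.27]
0.88, 0, 1.5, 0.21, 0.32, 0.33 ,
```

View pics/w13.png

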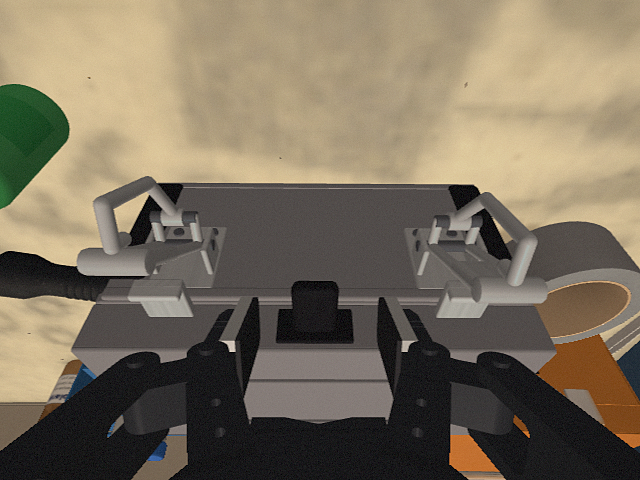

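Call:
arm_command:
  deltas: [0.4,0,0.75,0.1,0.1,0.1,0.4,0,0.6,0,0,0,0,0,0,0,0,0]

```text
clock: 17.65
position: [511.8, -51.2, 106.5]
tool_rot: [0.003, 0.965, -0.002, 0.263]
force: [0.8, -0.2, -1.0]
grip_width: 49.9
```

Call:
arm_command:
  deltas: [0,0,0,0,0,0,0,0,0,0,0,0,0,0,0,0,0,0,0,0,0,0,0,0]
  hand: 1

```text
clock: 17.98
position: [511.9, -53.3, 108.3]
tool_rot: [0.004, 0.965, -0.004, 0.263]
force: [1.8, 2.6, -3.8]
grip_width: 18.5
```

```bash
cat >> h.py <<'E'
H=np.array([651,-51.5,100.])
def lid(loc,th1,n,pitch1,show=True):
    """loc: tab grasp position in the tool frame (mm), fixed. estimates lid angle"""
    st(); s=r.get_state();p=s['position'];q=R.from_quat(s['tool_rot'])
    g=p+q.apply(loc)-H; th=np.arctan2(g[2],-g[0])-np.arctan2(14,148)
    Z=q.as_matrix()[:,2]; pit=np.degrees(np.arctan2(Z[0],-Z[2]))
    print('lid',th,'rad',np.hypot(g[0],g[2]),'pitch',pit)
    w=[]
    for k in range(1,n+1):
        t=th+(th1-th)*k/n; Q=tool(pit+(pitch1-pit)*k/n)
        gg=H+R.from_euler('y',t).apply([-148,0,14])
        w.append((gg-Q.apply(loc),Q,1))
    rows(w)
E
python3 - <<'E'
from h import *
s=r.get_state();q=R.from_quat(s['tool_rot'])
loc=q.inv().apply(H+[-148,0,14]-s['position']);print('loc',loc)
lid(loc,0.6,10,30)
cv2.imwrite('pics/w14.png',eyes.capture('wrist')[:,:,::-1])
E
```

```text
loc [ 4.81915447  1.63347043 -9.43588087]
t 17.98 p [511.9 -53.3 108.3] x [-0.862  0.006 -0.507] z [ 0.507 -0.011 -0.862] F [ 1.8  2.6 -3.8] w 18.5 q [-0.32 -0.01 -0.93  0.14  0.15 -0.27]
lid 0.0 rad 148.66068747318505 pitch 30.480380197914062
-0.54, 0, -0.71, -0.22, 0.05, 0.34 ,
-0.58, 0, -0.67, 0, 0.05, 0 ,
-0.62, 0, -0.64, 0, 0.05, 0 ,
-0.66, 0, -0.6, 0, 0.05, 0 ,
-0.69, 0, -0.56, 0, 0.05, 0 ,
-0.73, 0.01, -0.52, 0, 0.05, 0 ,
-0.76, 0.01, -0.47, 0, 0.05, 0 ,
-0.78, 0.01, -0.43, 0, 0.05, 0 ,
-0.81, 0.01, -0.38, 0, 0.05, 0 ,
-0.83, 0.01, -0.33, 0, 0.05, 0 ,
```

View pics/w14.png

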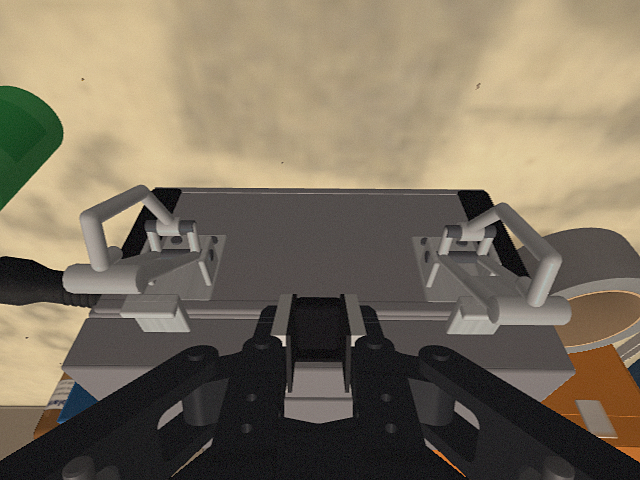

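The tab is firmly gripped at px (318,325). I'll swing the lid.

Call:
arm_command:
  deltas: [-0.5,0,-0.8,0,1,0,-0.6,0,-0.8,0,1,0,-0.6,0,-0.75,0,1,0,-0.6,0,-0.7,0,1,0,-0.65,0,-0.7,0,1,0,-0.65,0,-0.7,0,1,0]

```text
clock: 18.53
position: [530.4, -53.4, 168.9]
tool_rot: [0.004, 0.976, -0.003, 0.217]
force: [19.5, -2.8, -18.7]
grip_width: 18.1
```

```bash
python3 - <<'E'
from h import *
lid(np.array([4.8,1.6,-9.4]),0.9,6,15)
E
```

```text
t 18.53 p [530.4 -53.4 168.9] x [-0.906  0.006 -0.424] z [ 0.424 -0.008 -0.906] F [ 19.5  -2.8 -18.7] w 18.1 q [-0.29 -0.01 -0.68  0.48  0.11 -0.25]
lid 0.4349954972903712 rad 149.33133840492994 pitch 25.072545380384646
-0.98, 0.02, -0.55, -0.13, 1.68, 0.39 ,
-0.97, 0.01, -0.56, 0, 1.68, 0 ,
-1, 0.01, -0.51, 0, 1.68, 0 ,
-1.02, 0.01, -0.46, 0, 1.68, 0 ,
-1.05, 0.01, -0.41, 0, 1.68, 0 ,
-1.06, 0.01, -0.35, 0, 1.68, 0 ,
```

Call:
arm_command:
  deltas: [-1.1,0,-0.5,0,1.7,0,-1.05,0,-0.5,0,1.7,0,-1.05,0,-0.45,0,1.7,0,-1.05,0,-0.45,0,1.7,0,-1.05,0,-0.4,0,1.7,0]

```text
clock: 18.95
position: [557.0, -53.8, 200.5]
tool_rot: [0.005, 0.992, -0.005, 0.125]
force: [-7.6, -1.6, 0.3]
grip_width: 18.0
```

```bash
python3 - <<'E'
from h import *
lid(np.array([4.8,1.6,-9.4]),1.3,6,8)
E
```

```text
t 18.95 p [557.  -53.8 200.5] x [-0.969  0.009 -0.248] z [ 0.247 -0.011 -0.969] F [-7.6 -1.6  0.3] w 18.0 q [-0.24  0.15 -0.35  0.83  0.05 -0.22]
lid 0.726622704949979 rad 148.0888329474833 pitch 14.326813553037338
-1.23, 0.06, -0.66, -0.42, 1.06, 0.26 ,
-1.3, 0.02, -0.51, 0, 1.05, 0 ,
-1.34, 0.02, -0.41, 0, 1.05, 0 ,
-1.37, 0.02, -0.3, 0, 1.05, 0 ,
-1.39, 0.02, -0.19, 0, 1.05, 0 ,
-1.4, 0.02, -0.09, 0, 1.05, 0 ,
```

Call:
arm_command:
  deltas: [-1.2,0,-0.65,0,1,0,-1.3,0,-0.55,0,1,0,-1.3,0,-0.45,0,1,0,-1.3,0,-0.35,0,1,0,-1.3,0,-0.25,0,1,0]

```text
clock: 19.37
position: [603.6, -54.5, 227.2]
tool_rot: [0.006, 0.998, -0.005, 0.063]
force: [-6.4, -1.1, 7.6]
grip_width: 17.3
```

```bash
python3 - <<'E'
from h import *
lid(np.array([4.8,1.6,-9.4]),1.62,8,0)
E
```

```text
t 19.37 p [603.6 -54.5 227.2] x [-0.992  0.011 -0.126] z [ 0.126 -0.011 -0.992] F [-6.4 -1.1  7.6] w 17.3 q [-0.2   0.33 -0.01  1.11  0.01 -0.19]
lid 1.1023976365680939 rad 146.03093443872282 pitch 7.2262988794204235
-0.86, 0.13, -0.45, -0.55, 0.91, 0.15 ,
-0.93, 0.01, -0.15, 0, 0.9, 0 ,
-0.94, 0.01, -0.11, 0, 0.9, 0 ,
-0.94, 0.01, -0.06, 0, 0.9, 0 ,
-0.95, 0.01, -0.01, 0, 0.9, 0 ,
-0.95, 0.01, 0.04, 0, 0.9, 0 ,
-0.94, 0.01, 0.08, 0, 0.9, 0 ,
-0.94, 0.01, 0.13, 0, 0.9, 0 ,
```

Call:
arm_command:
  deltas: [-0.9,0,-0.4,0,0.9,0,-0.95,0,-0.2,0,0.9,0,-0.95,0,-0.1,0,0.9,0,-0.95,0,-0.1,0,0.9,0,-0.95,0,0,0,0.9,0,-0.95,0,0,0,0.9,0]

```text
clock: 19.87
position: [652.0, -55.2, 236.6]
tool_rot: [0.005, 1.0, -0.005, 0.003]
force: [-3.0, -1.1, 1.7]
grip_width: 15.4
```

```bash
python3 - <<'E'
from h import *
lid(np.array([4.8,1.6,-9.4]),1.65,4,-5)
cv2.imwrite('pics/s15.png',eyes.capture('side')[:,:,::-1])
E
```

```text
t 19.87 p [652.  -55.2 236.6] x [-1.     0.01  -0.006] z [ 0.006 -0.011 -1.   ] F [-3.  -1.1  1.7] w 15.4 q [-0.18  0.54  0.36  1.37 -0.01 -0.17]
lid 1.4503230262151456 rad 145.99748790054113 pitch 0.3366252112055184
-0.71, 0.21, -0.25, -0.62, 1.34, 0.23 ,
-0.72, 0.01, 0.03, 0, 1.33, 0 ,
-0.72, 0.01, 0.05, 0, 1.33, 0 ,
-0.72, 0.01, 0.07, 0, 1.33, 0 ,
```

View pics/s15.png

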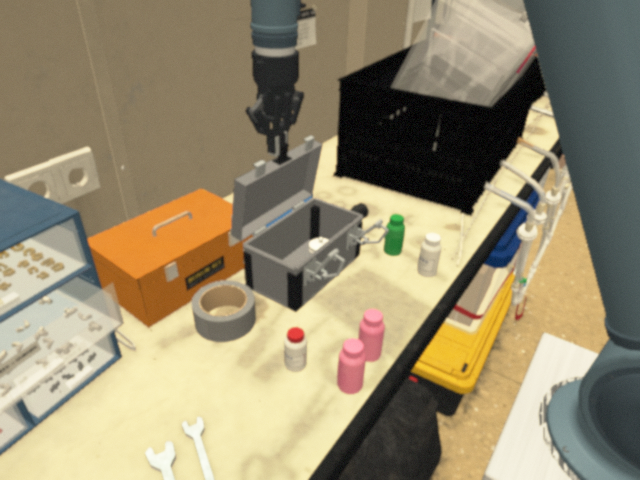

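The lid is near upright, and the filter shows at px (318,245), in the right half of the case. A bit more.

Call:
arm_command:
  deltas: [-0.7,0,0,0,1,0,-0.8,0,0,0,1,0,-0.8,0,0,0,1,0,-0.4,0,0,0,1,0]

```text
clock: 20.25
position: [681.2, -53.4, 235.8]
tool_rot: [0.005, 0.999, -0.003, -0.032]
force: [-1.5, 0.5, -0.2]
grip_width: 10.2
```

```bash
python3 - <<'E'
from h import *
lid(np.array([4.8,1.6,-9.4]),1.65,1,-5)
cv2.imwrite('pics/w16.png',eyes.capture('wrist')[:,:,::-1])
cv2.imwrite('pics/s16.png',cv2.resize(eyes.capture('side')[80:330,180:440,::-1],None,fx=2.3,fy=2.3))
E
```

```text
t 20.25 p [681.2 -53.4 235.8] x [-0.998  0.011  0.065] z [-0.065 -0.005 -0.998] F [-1.5  0.5 -0.2] w 10.2 q [-0.16  0.7   0.63  1.56 -0.02 -0.15]
lid 1.6536140926403884 rad 147.76547011288602 pitch -3.7018591914201036
0.07, 0.02, -0.08, -0.34, 1.3, 0.16 ,
```

View pics/w16.png

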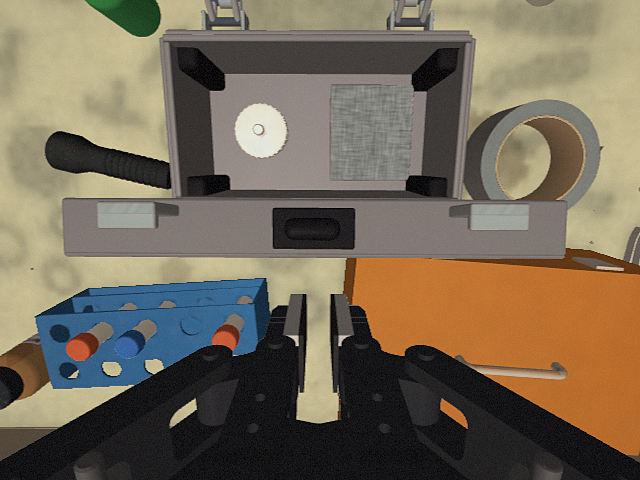

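View pics/s16.png

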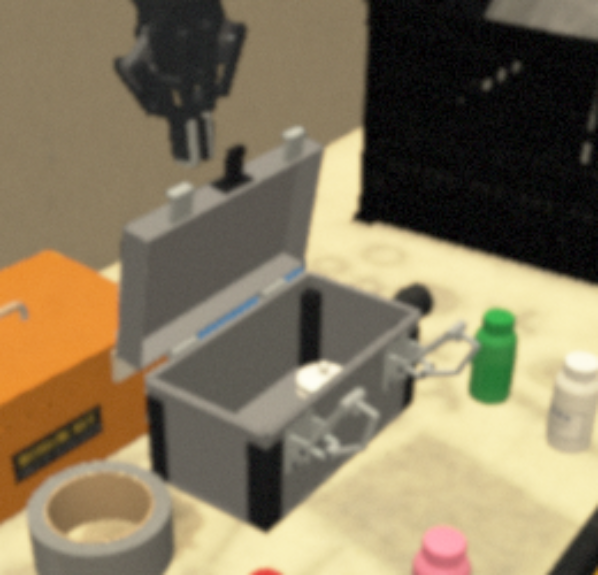

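The fingers slipped off the tab at about upright. The pad is in the left half at px (371,132) and the filter at (261,130). I'll work out the lid angle.

```bash
python3 - <<'E'
from h import *
sd=lambda u,v:(u/2.3+180,v/2.3+80)
P,e=tri('wrist',(313,228),'side',sd(236,150)); print('tab tip',P,e)
g=P-H; print('ang',np.arctan2(g[2],-g[0])-np.arctan2(14,157), np.hypot(g[0],g[2]))
for a,b in [((66,200),(123,237)),((565,202),(0,0))]:
    pass
# predicted wrist/side pixels for lid angles
for th in (1.3,1.4,1.5,1.6):
    t=H+R.from_euler('y',th).apply([-157,0,14]); c=H+R.from_euler('y',th).apply([-125,110,0]);c2=H+R.from_euler('y',th).apply([-125,110,27])
    print(th,proj('wrist',t).round(),((proj('side',t)-[180,80])*2.3).round(),'corner wrist',proj('wrist',c).round(),proj('wrist',c2).round())
print('pad corners',[onz('wrist',*p,11).round(1) for p in [(330,84),(413,84),(411,181),(330,179)]],'filt',onz('wrist',261,130,46))
st()
E
```

```text
tab tip [639.59127674 -54.31582252 254.78251085] 2.6730915755166804
ang 1.4082845444040784 155.20239892188235
1.3 [318. 176.] [250. 156.] corner wrist [573. 160.] [576. 222.]
1.4 [319. 222.] [233. 149.] corner wrist [573. 189.] [572. 251.]
1.5 [319. 266.] [217. 143.] corner wrist [572. 218.] [566. 278.]
1.6 [319. 306.] [201. 139.] corner wrist [568. 246.] [558. 302.]
pad corners [array([543.2, -40.8,  11. ]), array([544. ,  38.1,  11. ]), array([634.9,  40.4,  11. ]), array([632.1, -41.1,  11. ])] filt [ 587.60564146 -103.02795035   46.        ]
t 20.35 p [681.4 -53.5 234.8] x [-0.998  0.011  0.065] z [-0.065 -0.005 -0.998] F [0.9 0.2 0.1] w 10.2 q [-0.16  0.7   0.62  1.56 -0.02 -0.15]
```

Call:
arm_command:
  deltas: [0,0,-2.5,0,0,0,0,0,-2.5,0,-1,0,2.5,0,-0.5,0,-1,0,2.8,0,0,0,-1,0,2.8,0,0,0,-1,0,0.5,0,1.5,0,0,0,0,0,2,0,0,0,0,0,1.5,0,0,0]
  hand: 0

```text
clock: 21.02
position: [599.4, -52.4, 241.4]
tool_rot: [0.005, 1.0, -0.002, 0.009]
force: [-0.3, 0.0, 1.3]
grip_width: 0.2
```

```bash
python3 - <<'E'
from h import *
st()
cv2.imwrite('pics/w17.png',eyes.capture('wrist')[:,:,::-1])
rows([((612,-52,228),tool(0),2),((654,-52,229),tool(0),5)])
E
```

```text
t 21.02 p [599.4 -52.4 241.4] x [-1.     0.01  -0.019] z [ 0.019 -0.005 -1.   ] F [-0.3  0.   1.3] w 0.2 q [-0.19  0.41  0.16  1.3  -0.   -0.18]
-0.69, 0.02, 0.53, -0.11, 0.41, 0.11 ,
-0.69, 0.02, 0.53, -0.11, 0.41, 0.11 ,
-0.84, 0.01, -0.02, 0, 0, 0 ,
-0.84, 0.01, -0.02, 0, 0, 0 ,
-0.84, 0.01, -0.02, 0, 0, 0 ,
-0.84, 0.01, -0.02, 0, 0, 0 ,
-0.84, 0.01, -0.02, 0, 0, 0 ,
```

View pics/w17.png

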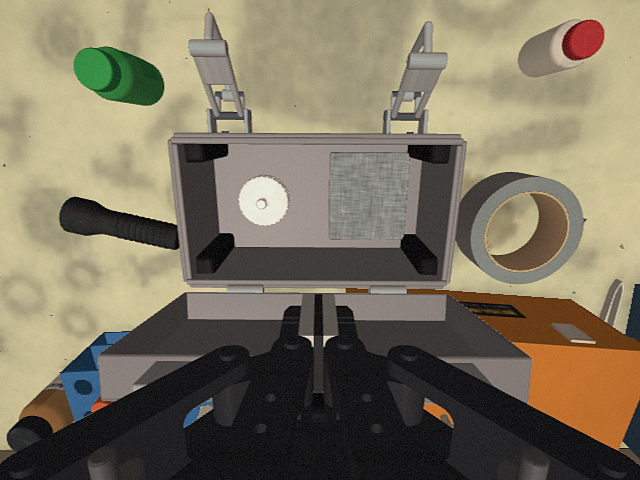

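The gripper is now in front of the lid with its fingers shut, and both hooks stand outward. I'll push the lid back.

Call:
arm_command:
  deltas: [-0.7,0,0.5,0,0.4,0,-0.8,0,0.4,0,0,0,-0.9,0,0,0,0,0,-0.9,0,0,0,0,0,-0.9,0,0,0,0,0,-0.9,0,0,0,0,0,-0.8,0,0,0,0,0]

```text
clock: 21.65
position: [659.1, -52.4, 230.5]
tool_rot: [0.005, 1.0, -0.002, 0.002]
force: [-2.3, -0.4, -0.9]
grip_width: 0.0
```

```bash
python3 - <<'E'
from h import *
st()
cv2.imwrite('pics/s18.png',cv2.resize(eyes.capture('side')[80:330,180:440,::-1],None,fx=2.3,fy=2.3))
E
```

```text
t 21.65 p [659.1 -52.4 230.5] x [-1.     0.01  -0.005] z [ 0.005 -0.004 -1.   ] F [-2.3 -0.4 -0.9] w 0.0 q [-0.17  0.56  0.37  1.37 -0.   -0.16]
```

View pics/s18.png

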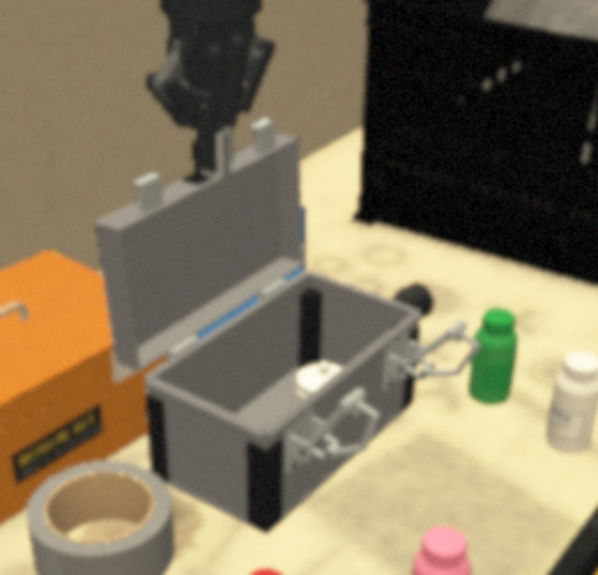

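The lid is now past upright at about 1.6 rad. I'll fetch the bottle.

Call:
arm_command:
  deltas: [1,0,-0.3,0,0,0,3,-1,0,0,0,0,3.4,-2,0.5,0,0,0,3.4,-2,1,0,0,0,3.4,-2,1,0,0,0,3.4,-2,1,0,0,0,3.4,-2,1,0,0,0,3,-1.7,1,0,0,0,2,-1,0.5,0,0,0,0,0,0,0,0,0]
  hand: 7

```text
clock: 22.53
position: [405.6, -193.7, 169.2]
tool_rot: [0.002, 1.0, -0.005, 0.013]
force: [-1.0, 0.8, -0.7]
grip_width: 70.1
```

```bash
python3 - <<'E'
from h import *
st()
ci=eyes.camera_info('wrist')
im=eyes.capture('wrist'); cv2.imwrite('pics/w19.png',im[:,:,::-1])
np.save('w19.npy',ci,allow_pickle=True); print(proj('wrist',[386.3,-197,85],ci))
cv2.imwrite('pics/s19.png',eyes.capture('side')[:,:,::-1])
cv2.imwrite('pics/t19.png',eyes.capture('top')[:,:,::-1])
rows([((386.3,-197,130),tool(0),4)])
E
```

```text
t 22.53 p [ 405.6 -193.7  169.2] x [-1.     0.003 -0.027] z [ 0.027 -0.01  -1.   ] F [-1.   0.8 -0.7] w 70.1 q [-0.59  0.13 -0.41  1.    0.01 -0.59]
[312.16764388 222.42230891]
0.63, -0.08, 1, -0.15, 0.45, 0.2 ,
0.62, -0.09, 1.01, -0.15, 0.45, 0.2 ,
0.61, -0.09, 1.01, -0.15, 0.45, 0.2 ,
0.61, -0.1, 1.02, -0.15, 0.45, 0.2 ,
```

View pics/w19.png

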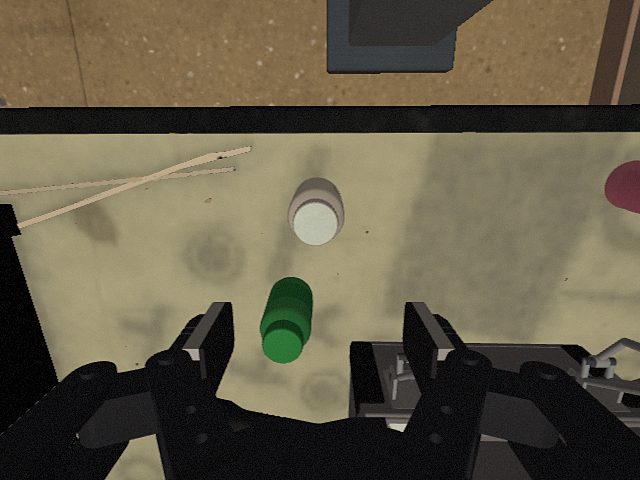

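View pics/t19.png

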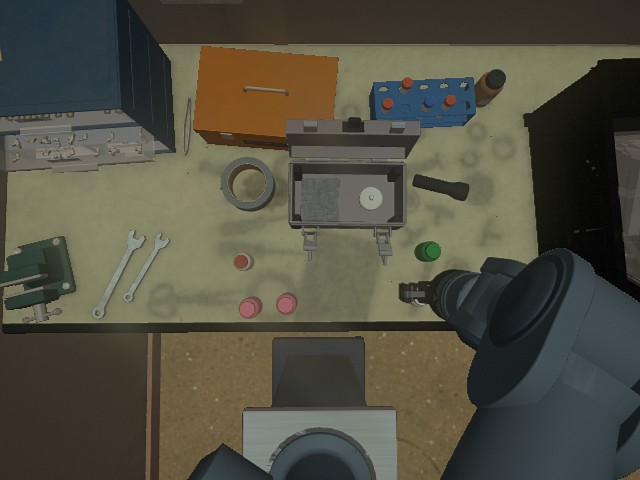

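```bash
python3 - <<'E'
from h import *
ci=np.load('w19.npy',allow_pickle=True).item()
print('bottle',onz('wrist',316,223,85,ci))
st()
c=onz('wrist',316,223,85,ci)
P=np.array([c[0]+1,c[1],36])
rows([((P[0],P[1],125),tool(0),4),(P,tool(0),6)])
print('pad top view',[onz('top',*p,11).round(1) for p in [(301,179),(340,178),(341,221),(302,221)]])
E
```

```text
bottle [ 386.68051044 -194.55262465   85.        ]
t 22.68 p [ 410.3 -193.3  170.8] x [-0.999 -0.    -0.032] z [ 0.032 -0.01  -0.999] F [ 0.5 -0.4 -0.3] w 70.3 q [-0.59  0.14 -0.4   1.    0.01 -0.59]
0.6, -0.02, 1.13, -0.15, 0.45, 0.2 ,
0.59, -0.03, 1.13, -0.15, 0.45, 0.2 ,
0.58, -0.03, 1.14, -0.15, 0.45, 0.2 ,
0.57, -0.04, 1.14, -0.15, 0.45, 0.2 ,
0, 0, 1.48, 0, 0, 0 ,
0, 0, 1.48, 0, 0, 0 ,
0, 0, 1.48, 0, 0, 0 ,
0, 0, 1.48, 0, 0, 0 ,
0, 0, 1.48, 0, 0, 0 ,
0, 0, 1.48, 0, 0, 0 ,
pad top view [array([630.7,  37.1,  11. ]), array([632.7, -45. ,  11. ]), array([541.7, -46.5,  11. ]), array([542. ,  35.1,  11. ])]
```

Call:
arm_command:
  deltas: [0.6,0,1,-0.15,0.5,0.2,0.6,0,1.1,-0.15,0.5,0.2,0.6,0,1.1,-0.15,0.4,0.2,0.5,0,1.1,-0.15,0.4,0.2,0,0,0,0,0,0]

```text
clock: 23.1
position: [392.7, -193.4, 124.9]
tool_rot: [0.004, 1.0, -0.001, 0.002]
force: [-0.2, 1.2, -0.8]
grip_width: 70.2
```

```bash
python3 - <<'E'
from h import *
st()
rows([((387.5,-194.5,36),tool(0),6)])
E
```

```text
t 23.1 p [ 392.7 -193.4  124.9] x [-1.     0.008 -0.003] z [ 0.003 -0.001 -1.   ] F [-0.2  1.2 -0.8] w 70.2 q [-0.6   0.17 -0.49  0.91  0.   -0.59]
0.09, -0.02, 1.48, -0.01, 0.03, 0.05 ,
0.09, -0.02, 1.48, -0.01, 0.03, 0.05 ,
0.09, -0.02, 1.48, -0.01, 0.03, 0.05 ,
0.09, -0.02, 1.48, -0.01, 0.03, 0.05 ,
0.09, -0.02, 1.48, -0.01, 0.03, 0.05 ,
0.09, -0.02, 1.48, -0.01, 0.03, 0.05 ,
```

Call:
arm_command:
  deltas: [0.2,0,1.3,0,0,0,0.2,0,1.4,0,0,0,0.1,0,1.4,0,0,0,0.1,0,1.4,0,0,0,0,0,1.2,0,0,0,0,0,0.9,0,0,0,0,0,0,0,0,0]

```text
clock: 23.68
position: [385.7, -191.1, 42.3]
tool_rot: [0.003, 1.0, 0.001, -0.0]
force: [-0.8, 0.0, 0.3]
grip_width: 69.9
```

```bash
python3 - <<'E'
from h import *
st()
rows([((387.5,-194.5,36),tool(0),1)])
E
```

```text
t 23.68 p [ 385.7 -191.1   42.3] x [-1.     0.006  0.001] z [-0.001  0.002 -1.   ] F [-0.8  0.   0.3] w 69.9 q [-0.61  0.26 -0.63  0.69  0.   -0.6 ]
-0.18, -0.34, 0.63, 0.12, -0.05, 0.46 ,
```

Call:
arm_command:
  deltas: [-0.2,-0.3,0.4,0,0,0.4,0,0,0.2,0,0,0,0,0,0,0,0,0]

```text
clock: 23.93
position: [387.9, -194.0, 35.6]
tool_rot: [0.007, 1.0, 0.002, -0.001]
force: [-0.3, 0.7, 0.0]
grip_width: 70.1
```

Call:
arm_command:
  deltas: [0,0,0,0,0,0,0,0,0,0,0,0,0,0,0,0,0,0,0,0,0,0,0,0]
  hand: 3

```text
clock: 24.27
position: [389.5, -195.1, 37.3]
tool_rot: [0.007, 1.0, 0.001, 0.001]
force: [0.6, 0.9, -1.7]
grip_width: 38.0
```

```bash
python3 - <<'E'
from h import *
st()
rows([((387,-192,90),tool(0),4)])
E
```

```text
t 24.27 p [ 389.5 -195.1   37.3] x [-1.     0.013 -0.001] z [ 0.001  0.001 -1.   ] F [ 0.6  0.9 -1.7] w 38.0 q [-0.61  0.27 -0.62  0.68  0.   -0.6 ]
0.06, 0.08, -1.32, 0.01, 0.01, 0.01 ,
0.06, 0.08, -1.32, 0.01, 0.01, 0.01 ,
0.06, 0.08, -1.32, 0.01, 0.01, 0.01 ,
0.06, 0.08, -1.32, 0.01, 0.01, 0.01 ,
```

Call:
arm_command:
  deltas: [0,0,-1,0,0,0,0,0,-1.8,0,0,0,0,0,-2.2,0,0,0,0,0,-2.2,0,0,0,0,0,-2.2,0,0,0,0,0,-2.2,0,0,0,-0.5,0.5,-2.2,0,0,0,-1,1,-1.8,0,0,0,-1.8,1.8,-0.5,0,0,0,-2,2,0,0,0,0]

```text
clock: 25.1
position: [439.5, -142.4, 206.2]
tool_rot: [0.011, 1.0, 0.001, -0.001]
force: [0.9, 0.4, -0.4]
grip_width: 37.5
```

```bash
python3 - <<'E'
from h import *
st()
rows([((587.5,-2,195),tool(0),8)])
E
```

```text
t 25.1 p [ 439.5 -142.4  206.2] x [-1.     0.022  0.003] z [-0.003  0.002 -1.   ] F [ 0.9  0.4 -0.4] w 37.5 q [-0.45  0.16 -0.27  1.14  0.   -0.43]
-1.81, 1.79, 0.14, 0.02, -0.02, -0.05 ,
-1.81, 1.79, 0.14, 0.02, -0.02, -0.05 ,
-1.81, 1.79, 0.14, 0.02, -0.02, -0.05 ,
-1.82, 1.79, 0.14, 0.02, -0.02, -0.05 ,
-1.82, 1.79, 0.14, 0.02, -0.02, -0.05 ,
-1.82, 1.79, 0.14, 0.02, -0.02, -0.05 ,
-1.82, 1.78, 0.14, 0.02, -0.02, -0.05 ,
-1.82, 1.78, 0.14, 0.02, -0.02, -0.05 ,
```

Call:
arm_command:
  deltas: [-1.8,1.8,0,0,0,0,-1.8,1.8,0,0,0,0,-1.8,1.8,0,0,0,0,-1.8,1.8,0,0,0,0,-1.8,1.8,0.2,0,0,0,-1.8,1.8,0.2,0,0,0,-1.6,1.5,0.2,0,0,0,-1,1,0,0,0,0,0,0,0,0,0,0]

```text
clock: 25.85
position: [585.5, -1.6, 201.8]
tool_rot: [0.009, 1.0, 0.001, 0.002]
force: [0.6, -0.7, -0.7]
grip_width: 38.0
```

```bash
python3 - <<'E'
from h import *
st()
cv2.imwrite('pics/w20.png',eyes.capture('wrist')[:,:,::-1])
cv2.imwrite('pics/s20.png',eyes.capture('side')[:,:,::-1])
rows([((587.5,-2,130),tool(0),4)])
E
```

```text
t 25.85 p [585.5  -1.6 201.8] x [-1.     0.018 -0.003] z [ 0.003  0.002 -1.   ] F [ 0.6 -0.7 -0.7] w 38.0 q [-0.11  0.4   0.05  1.21  0.   -0.09]
-0.09, 0.03, 1.8, 0.01, 0.02, -0.08 ,
-0.09, 0.03, 1.8, 0.01, 0.02, -0.08 ,
-0.09, 0.03, 1.8, 0.01, 0.02, -0.08 ,
-0.09, 0.03, 1.8, 0.01, 0.02, -0.08 ,
```

View pics/w20.png

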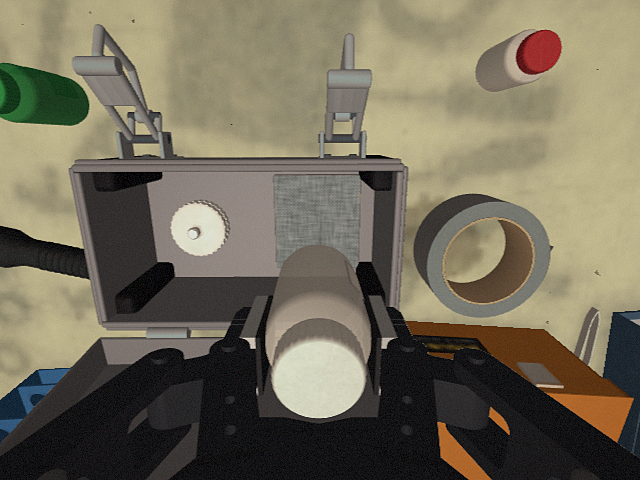

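View pics/s20.png

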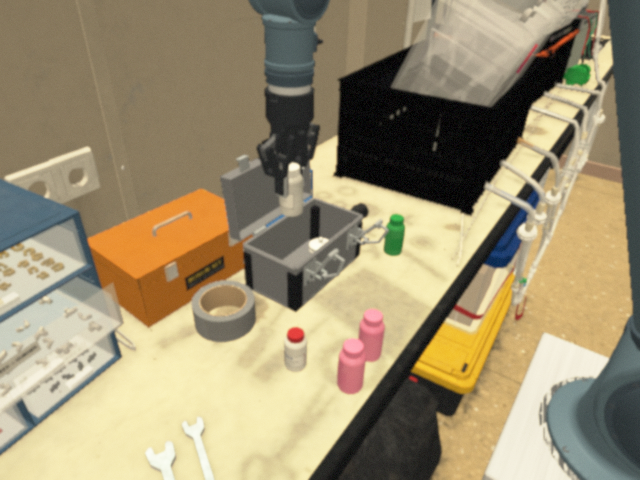

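The bottle is held upright above the case, and the pad corners are at px (275,175), (360,175) and (276,265).

```bash
python3 - <<'E'
from h import *
print([onz('wrist',*p,11).round(1) for p in [(275,175),(360,175),(276,265)]])
E
```

```text
[array([541.4, -40.1,  11. ]), array([542.9,  36.9,  11. ]), array([627.6, -43.6,  11. ])]
```

Call:
arm_command:
  deltas: [0,0,1.6,0,0,0,0,0,1.7,0,0,0,0,0,1.7,0,0,0,0,0,1.7,0,0,0,0,0,0,0,0,0]

```text
clock: 26.37
position: [581.0, -7.7, 134.9]
tool_rot: [0.012, 1.0, -0.001, 0.001]
force: [0.1, 0.1, -1.2]
grip_width: 37.4
```

```bash
python3 - <<'E'
from h import *
st()
rows([((587.5,-2,60),tool(0),5)])
E
```

```text
t 26.37 p [581.   -7.7 134.9] x [-1.     0.024 -0.003] z [ 0.003 -0.002 -1.   ] F [ 0.1  0.1 -1.2] w 37.4 q [-0.12  0.43 -0.09  1.04 -0.   -0.1 ]
-0.12, 0.12, 1.5, -0.02, 0.03, -0.12 ,
-0.12, 0.12, 1.5, -0.02, 0.03, -0.12 ,
-0.13, 0.12, 1.5, -0.02, 0.03, -0.12 ,
-0.13, 0.12, 1.5, -0.02, 0.03, -0.12 ,
-0.13, 0.12, 1.5, -0.02, 0.03, -0.12 ,
```

Call:
arm_command:
  deltas: [-0.2,0.2,1.4,0,0,-0.2,-0.2,0.2,1.4,0,0,-0.2,-0.2,0.2,1.4,0,0,-0.2,-0.2,0.2,1.4,0,0,-0.2,-0.1,0.1,0.8,0,0,-0.2,0,0,0,0,0,0]

```text
clock: 26.87
position: [588.1, -4.3, 74.2]
tool_rot: [0.007, 1.0, -0.002, 0.002]
force: [-0.8, 0.5, -0.8]
grip_width: 37.8
```

```bash
python3 - <<'E'
from h import *
st()
rows([((587.5,-2,49),tool(0),3)])
E
```

```text
t 26.87 p [588.1  -4.3  74.2] x [-1.     0.013 -0.004] z [ 0.004 -0.004 -1.   ] F [-0.8  0.5 -0.8] w 37.8 q [-0.11  0.49 -0.17  0.91 -0.   -0.1 ]
0.02, 0.08, 0.84, -0.07, 0.08, 0.01 ,
0.02, 0.08, 0.84, -0.07, 0.08, 0.01 ,
0.02, 0.08, 0.84, -0.07, 0.08, 0.01 ,
```

Call:
arm_command:
  deltas: [0,0.1,0.7,0,0,0,0,0.1,0.7,0,0,0,0,0.1,0.6,0,0,0,0,0,0.3,0,0,0,0,0,0,0,0,0]

```text
clock: 27.28
position: [589.4, -2.6, 52.6]
tool_rot: [0.007, 1.0, -0.002, 0.004]
force: [0.4, -0.2, -0.7]
grip_width: 37.9
```

```bash
python3 - <<'E'
from h import *
st()
E
```

```text
t 27.28 p [589.4  -2.6  52.6] x [-1.     0.015 -0.008] z [ 0.008 -0.005 -1.   ] F [ 0.4 -0.2 -0.7] w 37.9 q [-0.11  0.51 -0.2   0.86 -0.   -0.09]
```

Contact is expected near z = 48, so I'll go down in small steps.

Call:
arm_command:
  deltas: [0,0,0.2,0,0,0,0,0,0.2,0,0,0,0,0,0,0,0,0]

```text
clock: 27.53
position: [589.8, -2.6, 48.7]
tool_rot: [0.007, 1.0, -0.002, 0.004]
force: [-0.1, 0.3, -0.8]
grip_width: 37.9
```

```bash
python3 - <<'E'
from h import *
st()
cv2.imwrite('pics/w21.png',eyes.capture('wrist')[:,:,::-1])
E
```

```text
t 27.53 p [589.8  -2.6  48.7] x [-1.     0.015 -0.009] z [ 0.009 -0.005 -1.   ] F [-0.1  0.3 -0.8] w 37.9 q [-0.11  0.51 -0.2   0.85 -0.   -0.09]
```

View pics/w21.png

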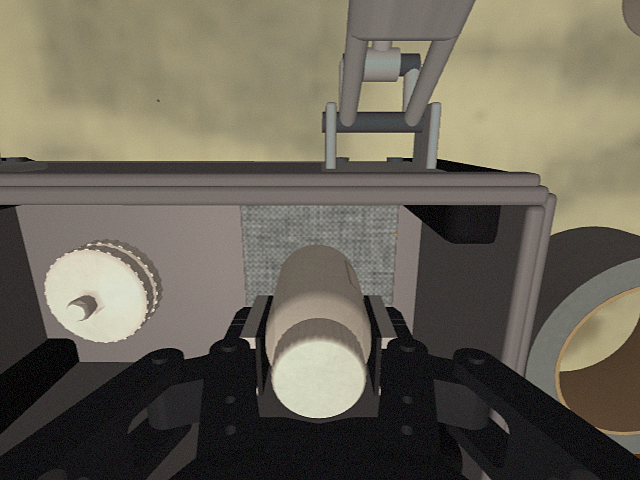

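The bottle is centred over the pad (bottle at column 319, pad columns 243-397). I'll lower to contact, open, and back straight up.

Call:
arm_command:
  deltas: [0,0,0.1,0,0,0,0,0,0,0,0,0]

```text
clock: 27.75
position: [590.4, -2.6, 48.3]
tool_rot: [0.007, 1.0, -0.003, 0.005]
force: [-0.7, 1.0, -0.8]
grip_width: 37.8
```

Call:
arm_command:
  deltas: [0,0,0.1,0,0,0,0,0,0,0,0,0]

```text
clock: 27.92
position: [591.1, -2.7, 48.3]
tool_rot: [0.007, 1.0, -0.003, 0.006]
force: [-0.0, 0.2, -0.7]
grip_width: 37.5
```

Call:
arm_command:
  deltas: [0,0,0.2,0,0,0,0,0,0.2,0,0,0,0,0,0,0,0,0]

```text
clock: 28.17
position: [592.2, -2.8, 48.7]
tool_rot: [0.007, 1.0, -0.003, 0.008]
force: [0.1, -0.2, -0.4]
grip_width: 37.5
```

It no longer descends, so the bottle is on the foam. Release.

Call:
arm_command:
  deltas: [0,0,0,0,0,0,0,0,0,0,0,0,0,0,0,0,0,0,0,0,0,0,0,0]
  hand: 5.8

```text
clock: 28.5
position: [593.1, -10.9, 49.3]
tool_rot: [0.009, 1.0, -0.011, 0.008]
force: [-0.0, -0.5, 0.2]
grip_width: 57.9
```

```bash
python3 - <<'E'
from h import *
st()
cv2.imwrite('pics/w22.png',eyes.capture('wrist')[:,:,::-1])
s=r.get_state()['position']
rows([((588,-2.5,160),tool(0),6)])
E
```

```text
t 28.5 p [593.1 -10.9  49.3] x [-1.     0.019 -0.017] z [ 0.017 -0.023 -1.   ] F [-0.  -0.5  0.2] w 57.9 q [-0.11  0.51 -0.2   0.84 -0.02 -0.1 ]
0.06, 0.09, -1.85, -0.21, 0.16, -0.05 ,
0.06, 0.1, -1.85, -0.21, 0.16, -0.05 ,
0.07, 0.11, -1.85, -0.21, 0.16, -0.05 ,
0.07, 0.12, -1.85, -0.21, 0.16, -0.05 ,
0.08, 0.12, -1.85, -0.21, 0.16, -0.05 ,
0.08, 0.13, -1.85, -0.21, 0.16, -0.05 ,
```

View pics/w22.png

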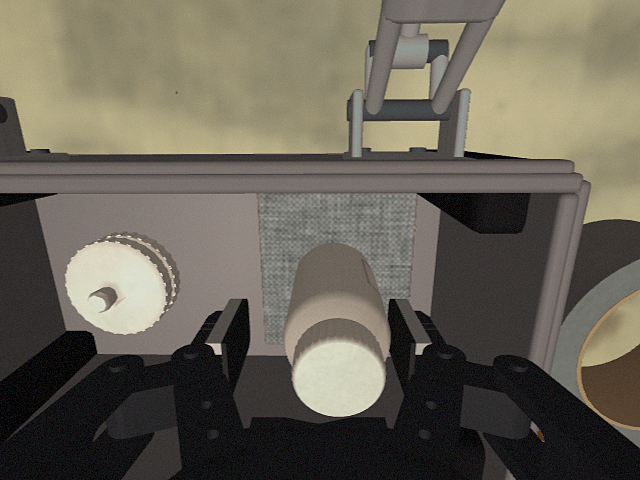

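The tool sits about 8 mm off towards one side, with the right pad near the bottle. I'll centre it before lifting.

Call:
arm_command:
  deltas: [0,0.4,0,-0.5,0.4,0,0,0.4,0,-0.5,0.4,0,0,0,0,0,0,0]

```text
clock: 28.8
position: [594.0, -7.4, 50.7]
tool_rot: [0.011, 1.0, -0.007, 0.002]
force: [0.3, -0.5, 0.3]
grip_width: 57.8
```

```bash
python3 - <<'E'
from h import *
st()
cv2.imwrite('pics/w23.png',eyes.capture('wrist')[:,:,::-1])
E
```

```text
t 28.8 p [594.   -7.4  50.7] x [-1.     0.021 -0.004] z [ 0.003 -0.014 -1.   ] F [ 0.3 -0.5  0.3] w 57.8 q [-0.11  0.52 -0.18  0.87 -0.01 -0.09]
```

View pics/w23.png

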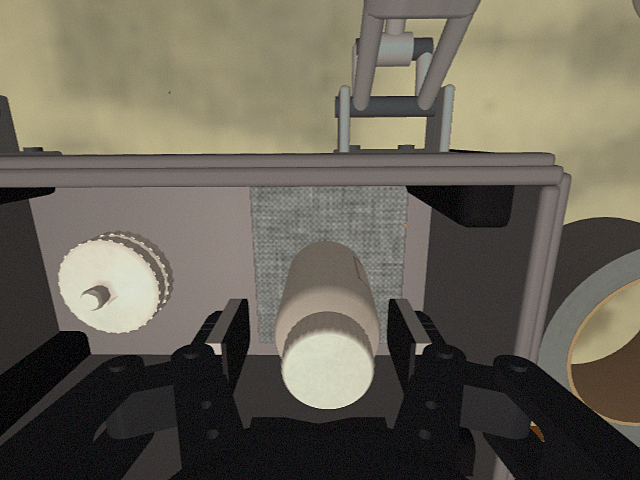

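Call:
arm_command:
  deltas: [0,0.3,-0.5,-0.4,0,0,0,0.2,-1.2,-0.3,0,0,0,0.1,-1.6,0,0,0,0,0.1,-2,0,0,0,0,0,-2.4,0,0,0,0,0,-2.4,0,0,0]

```text
clock: 29.35
position: [587.7, 6.1, 147.9]
tool_rot: [0.009, 1.0, 0.005, -0.006]
force: [0.5, 0.0, -1.0]
grip_width: 57.8
```

Call:
arm_command:
  deltas: [0,0,-2.5,0,0,0,1,0,-2,0,0,0,2.5,0,-1,0,0,0,3,0,0,0,0,0,3,0,0,0,0,0,3,0,0,0,0,0,3,0,0,0,0,0,1.5,0,0,0,0,0,0,0,0,0,0,0]

```text
clock: 30.1
position: [415.1, 16.7, 213.2]
tool_rot: [0.005, 1.0, 0.011, 0.0]
force: [0.2, 0.0, 0.4]
grip_width: 58.2
```

```bash
python3 - <<'E'
from h import *
st()
cv2.imwrite('pics/s24.png',cv2.resize(eyes.capture('side')[80:400,180:460,::-1],None,fx=1.8,fy=1.8))
cv2.imwrite('pics/t24.png',cv2.resize(eyes.capture('top')[100:330,220:480,::-1],None,fx=2.6,fy=2.6))
E
```

```text
t 30.1 p [415.1  16.7 213.2] x [-1.    0.01 -0.  ] z [ 0.     0.023 -1.   ] F [0.2 0.  0.4] w 58.2 q [-0.13  0.06 -0.37  1.14  0.02 -0.12]
```

View pics/s24.png

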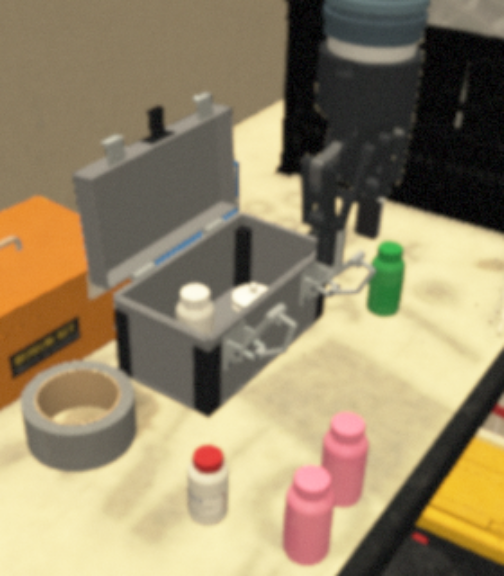

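View pics/t24.png

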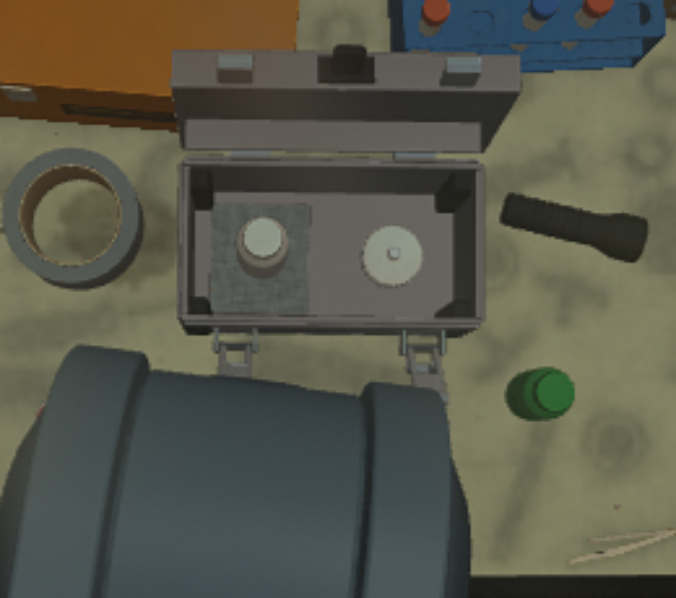

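```bash
python3 - <<'E'
from h import *
t=lambda u,v:(u/2.6+220,v/2.6+100)
c=onz('top',*t(263,238),96); print('cap',c.round(1))
P=np.mean([onz('top',*t(*p),11) for p in [(211,203),(310,204),(309,312),(211,312)]],0); print('pad',P.round(1), 'dist',np.hypot(*(c-P)[:2]))
sd=lambda u,v:(u/1.8+180,v/1.8+80)
print(tri('top',t(263,238),'side',sd(196,293)))
T,e=tri('top',t(349,47),'side',sd(156,107)); g=T-H; print('tab',T,e,'lid',np.arctan2(g[2],-g[0])-np.arctan2(14,157))
print('filter',onz('top',*t(391,257),46),'tape',onz('top',*t(73,217),48))
E
```

```text
cap [589.8  -4.3  96. ]
pad [588.1  -2.9  11. ] dist 2.2405461160241487
(array([589.35193023,  -4.79691346,  94.36242933]), np.float64(1.7855728461510092))
tab [677.94139666 -56.20731513 255.60863199] 3.8268490941479363 lid 1.6532956991264989
filter [ 583.03833683 -104.4446858    46.        ] tape [614.63651136 142.57923505  48.        ]
```

```bash
python3 - <<'E'
from workcell import workorder
print(workorder.sign_off())
E
```

```text
the job is handed in; nothing more can be done
None
```

The job is handed in at about 30 s of the 72 s allowed. I moved the bottle aside, lifted both latch levers until their hooks sprang free, and opened the lid. I then stood the bottle on the foam pad and backed the arm clear.

**Last checks:**
- **Bottle:** its axis measured about 2 mm from the pad's centre and it stood upright. Its cap was at 94–96 mm, which matches standing on the foam. It was released.
- **Lid:** at about 1.65 rad, from two camera views that disagreed by about 4 mm.
- **Hooks:** I checked both by eye only. They stood outward in the wrist and side pictures, and I did not measure their distance from the case.
- **Bystanders:** the tape measured within about 2 mm of its starting position. I had no starting position for the filter, because the case was shut then, but its two later readings agree within about 5 mm. The torch and the smaller bottle looked unmoved in the pictures, but I did not measure them again.

**What went wrong on the way:**
- The fingers slipped off the tab at about 1.42 rad, so I finished opening the lid by pushing it with the fingers shut.
- When the gripper opened after placing the bottle, it jumped about 8 mm sideways, so I centred it again before lifting.

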